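Collect the finished vials from the clip strip

TASK

Pull every brown (amber) vial out of the sprung clip strip and put it in the red basket while the basket stands on the table, leaving the blue tester vials in their clips. Then swing the strip's keeper bar shut over the testers until its catches hold it fully down, and hang the loaded basket level by its handle on both prongs of the hook, lying in the dips behind the upturned tips. Do not push the bottles about.

Things in the scene. Friction and masses are not known exactly. Their poses are not given: they have to be found in the camera images.
- strip: clip strip, fixed: aluminium plate 150 x 384 mm, top 8 mm above the table. Origin on the table under the middle of the row of six clips; y along the row, z up. Clips at x = 0, y = -140, -84, -28, 28, 84, 140 mm; in each a vial lies level along x, cap to +x, its axis 38 mm above the table.
- clips (a point): top of the row of clips, 50 mm above the strip's origin, axes as the strip's. Each clip is two pairs of sprung leaves 7 mm wide, at x = -26 and 26 mm, leaving the middle 45 mm of glass free for fingers closing along y. The leaves reach over the glass and snap aside when the vial is pulled straight up (about 6 to 10 N); past 9 mm they push it on up, and it is free after 22 mm.
- amber0_mid (a point): 10 ml roll-on vial, amber glass, paper band, black cap: round glass body 20 mm diameter, 66 mm long, then a square cap 21 x 21 x 22 mm; 30 g. Point on its axis at the middle of the glass; x along the vial to the cap (glass ends 33 mm behind, cap 55 mm ahead). Starts in a clip, or is absent (None).
- amber1_mid (a point): 10 ml roll-on vial, amber glass, paper band, black cap: round glass body 20 mm diameter, 66 mm long, then a square cap 21 x 21 x 22 mm; 30 g. Point on its axis at the middle of the glass; x along the vial to the cap (glass ends 33 mm behind, cap 55 mm ahead). Starts in a clip, or is absent (None).
- amber2_mid (a point): 10 ml roll-on vial, amber glass, paper band, black cap: round glass body 20 mm diameter, 66 mm long, then a square cap 21 x 21 x 22 mm; 30 g. Point on its axis at the middle of the glass; x along the vial to the cap (glass ends 33 mm behind, cap 55 mm ahead). Starts in a clip, or is absent (None).
- amber3_mid (a point): 10 ml roll-on vial, amber glass, paper band, black cap: round glass body 20 mm diameter, 66 mm long, then a square cap 21 x 21 x 22 mm; 30 g. Point on its axis at the middle of the glass; x along the vial to the cap (glass ends 33 mm behind, cap 55 mm ahead). Starts in a clip, or is absent (None).
- blue0_mid (a point): 10 ml roll-on vial, blue glass, paper band, white cap: round glass body 20 mm diameter, 66 mm long, then a square cap 21 x 21 x 22 mm; 30 g. Point on its axis at the middle of the glass; x along the vial to the cap (glass ends 33 mm behind, cap 55 mm ahead). A tester: in a clip, stays there.
- blue1_mid (a point): 10 ml roll-on vial, blue glass, paper band, white cap: round glass body 20 mm diameter, 66 mm long, then a square cap 21 x 21 x 22 mm; 30 g. Point on its axis at the middle of the glass; x along the vial to the cap (glass ends 33 mm behind, cap 55 mm ahead). A tester: in a clip, stays there.
- keeper (a joint): hinge angle of the strip's keeper bar (rad): 0 fully shut over the vials, 1.4 to 1.9 as found, open and leaning back. The hinge is a little stiff: the bar stays where it is left (about 1.2 N at the bar moves it). Between about 0.3 and 0.15 rad two sprung catches at the strip's ends must be pressed past (4 to 7 N down on the bar); they then hold it shut.
- keeper_bar (a point): middle of the keeper bar, on its axis: a blue round bar along the strip's y, 10 mm diameter, 326 mm long, carried by an arm at each end. Shut, its axis is 56 mm above the table, over the middles of the vials' glass, its underside 3 mm above them. Frame turns with the bar.
- keeper_hinge (a point): middle of the keeper's hinge line, which runs along the strip's y, 78 mm to the +x side of the clip row and 30 mm above the table; the bar's axis is 82 mm from it. Opening lifts the bar up and back towards the strip's +x. Frame turns with the bar.
- basket: red perforated basket, 214 mm along x, 150 mm along y, walls 70 mm high, 3 mm thick, floor 4 mm; 210 to 340 g empty. Origin at the middle of its underside, z up. A fixed arch handle spans it along y at x = 0: uprights at the side walls, straight top bar 10 mm diameter, 110 mm long, axis 155 mm above the underside.
- basket_grip (a point): middle of the basket's handle: a white grip 14 mm wide (basket's x), 40 mm long (basket's y) and 16 mm high around the top bar. Axes as the basket's.
- hook_seat (a point): on the fixed hook stand: midway between its two prongs at their dips, 248 mm above the table; a 10 mm bar lying in the dips has its axis 5 mm above this point. The prongs are 8 mm steel rods along x, 74 mm apart (centres, along y), pointing to -x from a cross-piece 90 mm wide, up to 261 mm high, on a post 18 mm thick, 121 mm behind this point (+x). z up.
- hook_tips (a point): midway between the upturned outer ends of the two prongs, at their top: 21 mm in front (-x) of and 24 mm above the seat point; a handle must pass above it. The stand's wooden foot (150 x 150 x 18 mm) lies under and behind the post. Axes as the seat's.
- dropper0_mid (a point): upright brown dropper bottle with a rubber bulb, 38 mm diameter, 110 mm high; bystander. Point 33 mm above its underside.
- dropper1_mid (a point): another dropper bottle, the same; bystander.
- lotion: upright white plastic bottle, 68 mm diameter, 170 mm high; bystander. Origin at its underside.
- scale: white bench scale, 180 x 150 x 28 mm, fixed; bystander. Origin at its underside.
Things that resemble listed ones, but are neither listed nor needed, are in the scene too. What is shaped like the part that bears amber3_mid but pink or turquoise is not meant.

How it is judged:
On the way:
1. all the amber vials are in the basket, which stands on the table (x of amber0_mid in the frame of basket between -0.105 and 0.105 m and y of amber0_mid in the frame of basket between -0.074 and 0.074 m and z of amber0_mid in the frame of basket between 0 and 0.068 m and x of amber1_mid in the frame of basket between -0.105 and 0.105 m and y of amber1_mid in the frame of basket between -0.074 and 0.074 m and z of amber1_mid in the frame of basket between 0 and 0.068 m and x of amber2_mid in the frame of basket between -0.105 and 0.105 m and y of amber2_mid in the frame of basket between -0.074 and 0.074 m and z of amber2_mid in the frame of basket between 0 and 0.068 m and x of amber3_mid in the frame of basket between -0.105 and 0.105 m and y of amber3_mid in the frame of basket between -0.074 and 0.074 m and z of amber3_mid in the frame of basket between 0 and 0.068 m and height (world z) of basket below 0.02 m and angle between basket's own z axis and vertical below 0.2 rad), for 0.2 s.
At the end, for the whole second after the job is handed in: All amber vials inside the basket; basket at rest on both prongs, grip within 22 mm of the dips (30 mm sideways), handle square within 0.35 rad, basket upright within 0.4 rad; keeper under 0.06 rad; blue vials within 10 mm of their start (x of amber0_mid in the frame of basket between -0.105 and 0.105 m and y of amber0_mid in the frame of basket between -0.074 and 0.074 m and z of amber0_mid in the frame of basket between 0 and 0.068 m and x of amber1_mid in the frame of basket between -0.105 and 0.105 m and y of amber1_mid in the frame of basket between -0.074 and 0.074 m and z of amber1_mid in the frame of basket between 0 and 0.068 m and x of amber2_mid in the frame of basket between -0.105 and 0.105 m and y of amber2_mid in the frame of basket between -0.074 and 0.074 m and z of amber2_mid in the frame of basket between 0 and 0.068 m and x of amber3_mid in the frame of basket between -0.105 and 0.105 m and y of amber3_mid in the frame of basket between -0.074 and 0.074 m and z of amber3_mid in the frame of basket between 0 and 0.068 m and x of basket_grip in the frame of hook_seat between -0.022 and 0.022 m and y of basket_grip in the frame of hook_seat between -0.03 and 0.03 m and z of basket_grip in the frame of hook_seat between -0.004 and 0.016 m and angle between the y axis of basket and the y axis of hook_seat, either way round below 0.35 rad and angle between basket's own z axis and vertical below 0.4 rad and contact force between basket and hook above 0.5 N and linear speed of basket below 0.05 m/s and value of joint keeper below 0.06 rad and distance of each of blue0_mid, blue1_mid from where it was at the start of the episode below 0.01 m); the robot touches nothing.
It fails at once if a blue vial is pulled from its clip (distance of any of blue0_mid, blue1_mid from where it was at the start of the episode above 0.02 m).
It fails at once if a bystander bottle is pushed about or knocked over (distance of any of dropper0_mid, dropper1_mid, lotion from where it was at the start of the episode above 0.03 m or angle between any of dropper0_mid, dropper1_mid, lotion's own z axis and vertical above 0.4 rad).
Of amber0, amber1, amber2, amber3 only 2 to 4 are there at a start; the rules pass over those that are not, and their reading is None.
At some moment in a run one of basket may be knocked a few centimetres aside while the robot is not near it.
Once in a run the grip may slacken for a moment while it holds something.
It also fails if it takes over 210 s, if anything falls off the work surface, if the arm or the gripper's body presses on something with over 40 N, if the wrist force passes 120 N, or if a joint passes its speed limit or range.

ROBOT

A 6-joint arm with a two-finger parallel gripper is mounted at the origin on the work surface. World frame = base frame: x ahead of the robot, y to its left, z up, the work surface at z = 0. Lengths are in m, angles in rad, forces in N, time in s.
With the tool pointing down it reaches from about 0.3 to 0.775 m from the base axis. Payload 14.6 kg.
Tool frame: the origin (TCP) lies on the centre line of the jaws, within the pads' length; the fingertips stand 19 mm ahead of it and the grasp point (between the pads) is the TCP; z points along the fingers, x is the direction in which the jaws open and shut, and the axes are right-handed (so a half turn about z gives the same grasp; the last joint's range is limited). The gripper opens to 94 mm and grips with 3 to 60 N. Pads are 16 mm wide; open, the fingers measure 119 mm over their backs; the gripper's body (75 mm by 177 mm) begins 78 mm behind the grasp point.
Start: joints at [1.193, 0.3, 1.521, -0, 1.321, -0.067], TCP at [0.168, 0.524, 0.224] pointing down, gripper open.
Joint ranges: [-3.03, 3.03], [-0.79, 2.21], [0.23, 2.52], [-1.04, 4.18], [0, 3.07], [-2.55, 2.55]. Speed limits (rad/s): [2.22, 2.22, 2.57, 3.14, 3.14, 3.14].

INTERFACE

Orientations are given as [roll, pitch, yaw] about the fixed x, y, z axes, in that order (R = Rz(yaw) Ry(pitch) Rx(roll)).
In Python, from station import ctrl, imaging gives the robot as it stands.
- The arm moves only by the shell command python3 -m handwheel 'ROWS' [OPENING] [FORCE]. ROWS is JSON, a list that holds one entry, the list of rows, each a list of 4 numbers: the shift along the tool's x, y, z in m, then the turn about the tool's z in rad. A call has 1 to 10 rows; each row shifts and turns the pose as measured when the row begins, along the tool's axes as they then stand; what a row does not reach is not made up. A row lasts 1/10 s, in which the tool goes at most 50 mm and 8.59 degrees, less where a joint would pass 70% of its speed; a pose out of reach is approached as far as the arm can. A call is refused whole if a number of a shift passes 0.05 or a number of a turn 0.15, either way. A call with a gripper value outside its range is refused whole. OPENING is the finger opening in m, from 0 to 0.094, set as the call begins (- or left out, the last holds). The fingers move at their own pace and stop on an object; FORCE is the grip in N (left out, the last holds). Time passes only in rows, so rows that do not move let the fingers close. It gives the time, the measured TCP pose, the force and the opening at its end, in the units of the state.
- ctrl.get_obs(): the state, without advancing time (a new reading comes with each control period).
- imaging.camera(name): name is "scene" or "top" or "wrist"; returns the picture (480x640x3 uint8, red, green, blue); there is no depth.
- imaging.camera_model(name): a dict with "camera_matrix" (3x3 intrinsics, pixels), "k1" (the pictures are not rectified: a ray, as slopes to the right and down, at radius r is drawn at 1 + k1 r^2 times it, then the intrinsics apply), "position" and "attitude" of the camera in the world. Camera axes: x right, y up, looking along -z (the intrinsics and any distortion apply to the point x, -y, -z); pixel columns grow to the right and rows downward; lengths in m; the calibration is good to about 2 mm. A picture is of the moment at which its call begins: read the wrist's pose just before it. camera_model takes no time and is no camera call; for the wrist camera it gives the pose at the moment of the call.
- ctrl.hand_in(): hands the job in, once; it reports no verdict.
The state is a dict: "time_s": time; "qpos": joint angles; "joint_vel": joint speeds; "tau": joint torques, N m; "ee_pos": TCP position; "eef_rot": TCP orientation; "force": force on the tool from outside, world axes, zero at the start; "moment": the same for the moment, N m; "grip_width": finger opening in m.
Only numpy, scipy, OpenCV 4.12 (cv2) and the standard library are available. Lean on these libraries where they do the work, as an engineer would, in place of code of your own. Each camera call takes 0.05 s, during which the arm holds its last target. There are 200 camera calls.

## Working session

There is one attempt and no reset: what is moved stays moved. The work goes in short steps, Python scripts to look and compute and a shell command to move; the robot and the scene stay as the last step left them, time stands still between calls to the robot, and variables do not carry over. Pictures are saved under pics/ and viewed, about 12 in all and at most 16, crops included, and the job is handed in when it is done.

```bash
ls; mkdir -p pics; python3 - <<'E'
from station import ctrl, imaging
import cv2
for n in ["scene","top"]:
    im=imaging.camera(n); cv2.imwrite(f"pics/{n}0.png",im[:,:,::-1]); print(n,imaging.camera_model(n))
print(imaging.camera_model("wrist"))
print(ctrl.get_obs())
E
```

```text
pics
scene {'camera_matrix': array([[466.24372508,   0.        , 321.54412746],
       [  0.        , 466.24372508, 235.74928607],
       [  0.        ,   0.        ,   1.        ]]), 'k1': -0.01028630138608121, 'position': array([1.13064339, 0.23939621, 0.87078324]), 'attitude': array([0.69710263, 0.01380924, 1.98874863])}
top {'camera_matrix': array([[528.67982331,   0.        , 324.79822429],
       [  0.        , 528.67982331, 231.10854346],
       [  0.        ,   0.        ,   1.        ]]), 'k1': -0.07561969343263397, 'position': array([ 0.41142994, -0.00459986,  1.4915374 ]), 'attitude': array([ 0.1110945 , -0.0228055 , -1.55728397])}
{'camera_matrix': array([[343.01228203,   0.        , 318.09752091],
       [  0.        , 343.01228203, 234.80418904],
       [  0.        ,   0.        ,   1.        ]]), 'k1': -0.01661719249794367, 'position': array([0.09375825, 0.54886245, 0.38416232]), 'attitude': array([-2.71830183e-01,  1.22693806e-03,  1.26003710e+00])}
{'time_s': 0.1, 'qpos': array([ 1.19343983e+00,  3.00401103e-01,  1.52148953e+00, -1.70121602e-05,
        1.32070623e+00, -6.66092708e-02]), 'joint_vel': array([-7.44440850e-04, -5.30003211e-04, -1.81688135e-03,  9.27787061e-05,
        1.72819747e-03,  6.04456690e-04]), 'tau': array([ 2.07796176e-03, -5.32649159e+01, -3.53282797e+01,  7.09553878e-02,
        2.35263957e-02, -5.48492835e-05]), 'ee_pos': array([0.16810895, 0.52346186, 0.22396344]), 'eef_rot': array([-3.14154226e+00,  1.00307785e-03,  1.26005335e+00]), 'force': array([ 0.23273061, -0.11120381,  0.29692202]), 'moment': array([-0.02072836,  0.02055926, -0.04595789]), 'grip_width': 0.09402285880200346}
```

View pics/scene0.png

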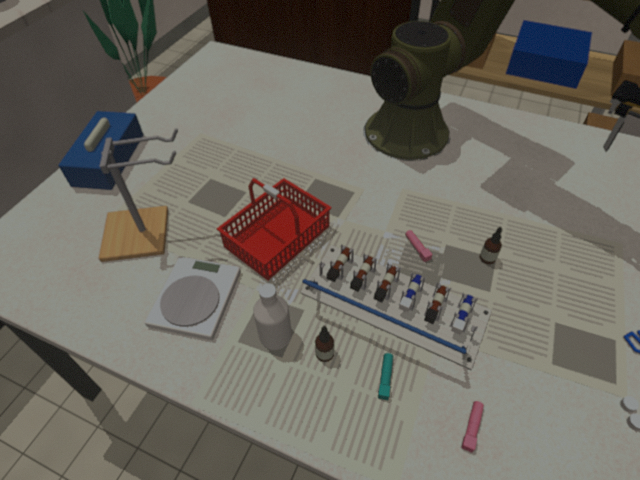

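View pics/top0.png

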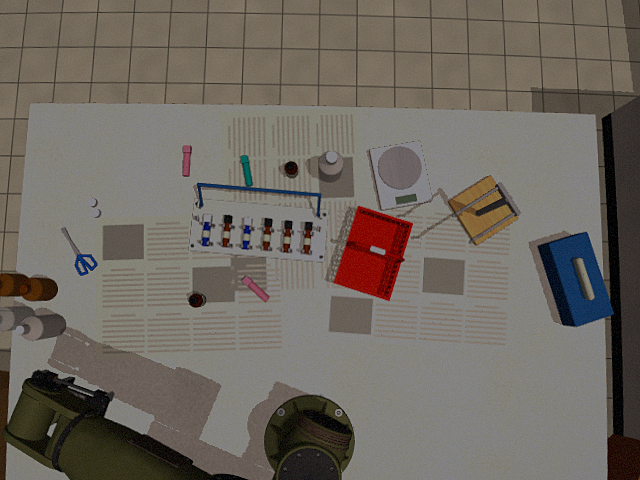

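Look-alikes (top picture):
- Amber vials: (227,232), (267,235), (287,237) and (307,238). Blue testers: (206,231) and (247,233).
- Not meant: pink vials (186,160) and (255,288), turquoise vial (246,170), droppers (291,169) and (196,299), orange bottles (12,285) and (42,288).
- Basket: red, at (375,252). The blue box with a white handle at (575,280) is not meant.
- Hook: foot at (482,210).

Next, one close crop.

```bash
cat > h.py <<'E'
import numpy as np, cv2
from scipy.spatial.transform import Rotation as R
from station import ctrl, imaging
def cam(n,m=None):
    m=m or imaging.camera_model(n); return m
def rot(m): return R.from_euler('xyz',m['attitude']).as_matrix()
def ray(m,uv):
    uv=np.atleast_2d(uv).astype(float); K=m['camera_matrix']
    p=cv2.undistortPoints(uv[:,None],K,np.array([m['k1'],0,0,0]))[:,0]
    return np.c_[p[:,0],-p[:,1],-np.ones(len(p))]@rot(m).T
def plane(m,uv,z):
    d=ray(m,uv); return m['position']+d*((z-m['position'][2])/d[:,2])[:,None]
def proj(m,P):
    q=(np.atleast_2d(P)-m['position'])@rot(m); return cv2.projectPoints((q*[1,-1,-1])[:,None],np.zeros(3),np.zeros(3),m['camera_matrix'],np.array([m['k1'],0,0,0.]))[0][:,0]
def tri(ms,uvs):
    A=np.zeros((3,3));b=np.zeros(3)
    for m,uv in zip(ms,uvs):
        d=ray(m,uv)[0]; d/=np.linalg.norm(d); M=np.eye(3)-np.outer(d,d); A+=M; b+=M@m['position']
    return np.linalg.solve(A,b)
E
python3 - <<'E'
from h import *
t=cv2.imread('pics/top0.png'); s=cv2.imread('pics/scene0.png')
g=lambda a:np.clip(a.astype(float)*1.6,0,255).astype('uint8')
a=cv2.resize(g(t[175:265,185:335]),None,fx=5,fy=5,interpolation=cv2.INTER_CUBIC)[:,:750]
b=cv2.resize(g(t[165:255,400:530]),(400*1,277)); b=b[:150*2-23]
c=cv2.resize(g(s[115:270,60:285]),(400,276))
o=np.zeros((600,800,3),'uint8'); o[:300,:500]=cv2.resize(a,(500,300)); 
o[300:300+277,:400]=b; o[300:576,400:]=c
cv2.imwrite('pics/c1.png',o)
m=cam('top')
hsv=cv2.cvtColor(t,cv2.COLOR_BGR2HSV)
# vials: blue and amber blobs inside strip region
for nm,lo,hi in [('blue',(105,120,40),(130,255,255)),('amber',(0,70,25),(18,255,150)),('red',(0,180,90),(8,255,255))]:
    k=cv2.inRange(hsv,lo,hi); 
    if nm=='red': k|=cv2.inRange(hsv,(172,180,60),(180,255,255))
    n,_,st,ce=cv2.connectedComponentsWithStats(k)
    for i in range(1,n):
        if st[i,4]>12: print(nm,st[i],ce[i].round(1),plane(m,ce[i],.038)[0].round(3))
E
```

```text
blue [197 183 124  34 416] [255.6 191.2] [0.683 0.159 0.038]
blue [203 222   8   8  43] [206.4 226. ] [0.583 0.292 0.038]
blue [244 226   7   8  40] [246.7 229.6] [0.575 0.18  0.038]
blue [ 549  232   65   95 2900] [580.4 278.8] [ 0.45  -0.759  0.038]
blue [202 237   7   9  43] [204.6 241. ] [0.541 0.296 0.038]
blue [242 241   7   8  41] [245.  244.3] [0.534 0.184 0.038]
blue [ 75 254  22  22 211] [ 84.1 263.5] [0.473 0.629 0.038]
amber [284 162  14  13  73] [291.2 169.3] [0.747 0.061 0.038]
amber [448 175  49  38 516] [470.5 194.2] [ 0.685 -0.446  0.038]
amber [496 190   7  10  17] [498.7 194.6] [ 0.686 -0.527  0.038]
amber [490 192   8  10  31] [493.3 196.6] [ 0.68  -0.511  0.038]
amber [456 197  38  42 630] [475.8 218.1] [ 0.618 -0.46   0.038]
amber [498 205  10  13  41] [502.6 211.3] [ 0.638 -0.537  0.038]
amber [ 333  206   80   95 4501] [372.5 252.8] [ 0.516 -0.168  0.038]
amber [489 209  13  14  65] [494.9 215.1] [ 0.627 -0.515  0.038]
amber [499 215  19  16  69] [507.4 222.6] [ 0.607 -0.55   0.038]
amber [224 222   7  10  49] [226.7 226.8] [0.582 0.236 0.038]
amber [264 226  
[... 304 characters left out ...]
263 241   7   9  49] [265.7 244.6] [0.534 0.127 0.038]
amber [283 243   7  10  51] [285.7 246.9] [0.528 0.071 0.038]
amber [303 245   7   9  49] [306.2 248.8] [0.524 0.015 0.038]
amber [   0  273   58   28 1242] [ 27. 287.] [0.405 0.788 0.038]
amber [188 293  15  14  84] [196.4 299.8] [0.38  0.312 0.038]
amber [  0 370   9 110 671] [  3.2 419.8] [0.041 0.836 0.038]
amber [299 416  51  31 428] [323.7 433.6] [ 0.028 -0.04   0.038]
amber [295 427  48  24  99] [318.3 441.3] [ 0.007 -0.026  0.038]
amber [ 607  434   33   46 1230] [623.3 458. ] [-0.048 -0.876  0.038]
amber [126 439  55  29 102] [153.1 454.1] [-0.035  0.417  0.038]
red [ 334  206   79   95 4245] [372.1 253.9] [ 0.513 -0.167  0.038]
```

View pics/c1.png

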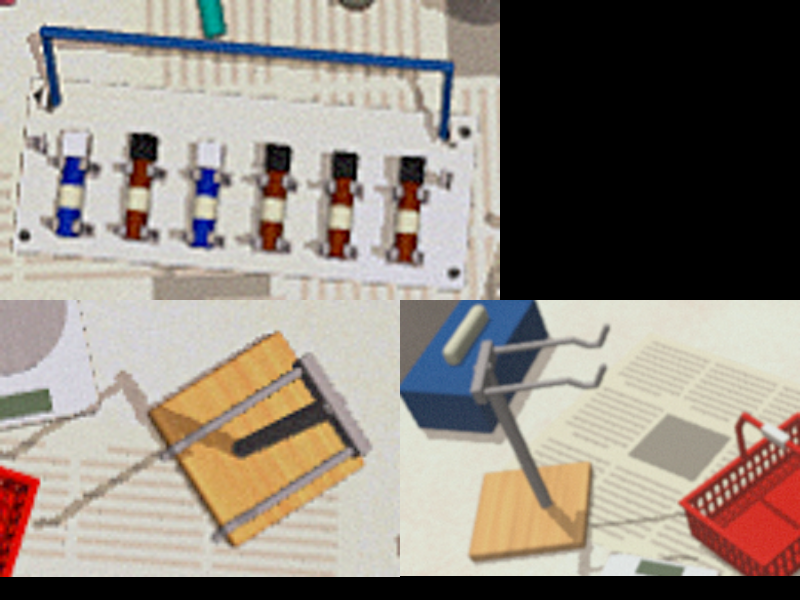

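```bash
python3 - <<'E'
from h import *
t=cv2.imread('pics/top0.png'); s=cv2.imread('pics/scene0.png'); mt=cam('top'); ms=cam('scene')
v=np.array([[.562,.294],[.561,.2375],[.5545,.182],[.554,.1255],[.548,.0695],[.545,.014]])
print('strip',v.mean(0),-np.polyfit(v[:,1],v[:,0],1)[0])
print('bar', plane(mt,[[197,185],[320,194.5]],.11).round(3))
print('tips',plane(mt,[[453,216],[470.8,242]],.272).round(3))
print('tipsS',plane(ms,[[174.2,152.7],[175.9,130.7]],.272).round(3))
print('bases',plane(mt,[[497.5,187.7],[516,215.4]],.25).round(3))
# basket
hsv=cv2.cvtColor(t,cv2.COLOR_BGR2HSV)
k=cv2.inRange(hsv,(0,180,40),(10,255,255))|cv2.inRange(hsv,(170,180,40),(180,255,255)); k[:,:325]=0;k[:,425:]=0
c=max(cv2.findContours(k,0,2)[0],key=cv2.contourArea); r=cv2.minAreaRect(c); bx=cv2.boxPoints(r); print(r,'box',plane(mt,bx,.06).round(3).tolist())
def grip(img,m,roi):
    h=cv2.cvtColor(img,cv2.COLOR_BGR2HSV); x0,y0,x1,y1=roi
    w=cv2.inRange(h[y0:y1,x0:x1],(0,0,110),(180,90,255)); n,_,st,ce=cv2.connectedComponentsWithStats(w)
    for i in range(1,n):
        if 15<st[i,4]<400: print('white',st[i,:].tolist(),ce[i]+[x0,y0])
grip(t,mt,(362,236,392,262)); grip(s,ms,(255,175,290,200))
for nm,uv,z in [('lotion',(331,158),.16),('drop0',(291,169),.1),('drop1',(196,299),.1),('scale',(400,167),.03)]: print(nm,plane(mt,uv,z).round(3))
cv2.imwrite('pics/c2.png',np.hstack([cv2.resize(t[195:310,325:420],None,fx=4,fy=4),cv2.resize(s[165:285,210:340],(390,460))]))
E
```

```text
strip [0.55408333 0.15375   ] -0.06348075316379434
bar [[ 0.684  0.307  0.11 ]
 [ 0.663 -0.02   0.11 ]]
tips [[ 0.588 -0.332  0.272]
 [ 0.528 -0.373  0.272]]
tipsS [[ 0.595 -0.328  0.272]
 [ 0.535 -0.366  0.272]]
bases [[ 0.663 -0.448  0.25 ]
 [ 0.596 -0.493  0.25 ]]
((373.8555603027344, 253.0137939453125), (59.774139404296875, 80.87985229492188), 17.744672775268555) box [[0.433, -0.059, 0.06], [0.644, -0.125, 0.06], [0.596, -0.282, 0.06], [0.386, -0.214, 0.06]]
white [8, 10, 16, 9, 83] [377.48192771 250.        ]
lotion [[ 0.75  -0.046  0.16 ]]
drop0 [[0.733 0.059 0.1  ]]
drop1 [[0.383 0.3   0.1  ]]
scale [[ 0.761 -0.247  0.03 ]]
```

View pics/c2.png

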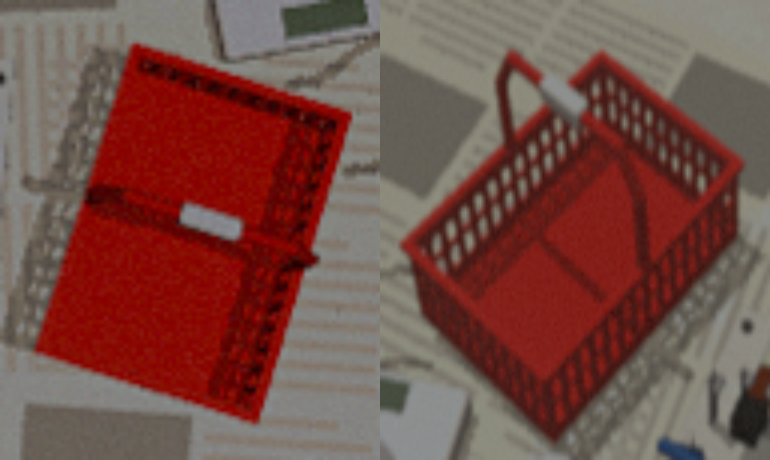

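The crop shows the red basket with its white grip at top (377,250) and scene (271,190). Yaw is about -0.30, centre about (0.515,-0.17). I'll now move toward the leftmost amber vial.

```bash
cat >> h.py <<'E'
def go(x,y,z,yaw=None,note=''):
    o=ctrl.get_obs(); p=o['ee_pos']; a=o['eef_rot'][2]; d=np.array([x,y,z])-p
    f=lambda w:(np.array([np.cos(w)*d[0]+np.sin(w)*d[1],np.sin(w)*d[0]-np.cos(w)*d[1],-d[2]])).round(4)
    w=a if yaw is None else yaw
    turn=(a-w+np.pi)%(2*np.pi)-np.pi
    print(note,'t',round(o['time_s'],2),'p',p.round(4),'rot',o['eef_rot'].round(3),'F',o['force'].round(1),'g',round(o['grip_width'],4),'| turn',round(turn,3),'then shift',f(w),'| unturned',f(a))
E
python3 -m handwheel '[[[0,0,0,-0.124],[0,0,0,-0.124],[0,0,0,0],[-0.026,0.041,0,0],[-0.026,0.041,0,0],[-0.026,0.041,0,0],[-0.026,0.041,0,0],[-0.026,0.041,0,0],[-0.026,0.041,0,0],[-0.026,0.041,0,0]]]' 0.045 30
python3 - <<'E'
from h import *
go(.561,.2375,.15,1.507)
ms,mt=cam('scene'),cam('top')
print('grip',tri([mt,ms],[(377.5,250),(271,190.3)]))
print('bar L/R',tri([mt,ms],[(198.5,184.6),(467,352)]),tri([mt,ms],[(320,194.8),(305.5,284.5)]))
print('hinge L,R',plane(mt,[(200.6,206.5),(318.5,216)],.03))
E
```

```text
time_s: 1.1
ee_pos: [0.4465, 0.3187, 0.2219]
eef_rot: [-3.139, 0.004, 1.497]
force: [-0.6, 0.4, 0.4]
grip_width: 0.0449
 t 1.1 p [0.4465 0.3187 0.2219] rot [-3.139  0.004  1.497] F [-0.6  0.4  0.4] g 0.0449 | turn -0.01 then shift [-0.0738  0.1194  0.0719] | unturned [-0.0726  0.1202  0.0719]
grip [ 0.51424187 -0.16664786  0.15716991]
bar L/R [0.68732647 0.31086156 0.09470907] [ 0.66579474 -0.01755637  0.08636195]
hinge L,R [[ 0.63855254  0.31226658  0.03      ]
 [ 0.61708695 -0.017578    0.03      ]]
```

```bash

python3 -m handwheel '[[[-0.025,0.04,0.024,-0.01],[-0.025,0.04,0.024,0],[-0.024,0.04,0.024,0],[0,0,0,0],[0,0,0,0]]]'
python3 - <<'E'
from h import *
go(.561,.2375,.15,1.507)
m=cam('wrist'); im=imaging.camera('wrist'); cv2.imwrite('pics/w1.png',im[:,:,::-1])
print(m['position'],m['attitude'])
hsv=cv2.cvtColor(im[:,:,::-1].copy(),cv2.COLOR_BGR2HSV)
for nm,lo,hi in [('blue',(105,120,40),(130,255,255)),('amber',(0,70,25),(18,255,150))]:
    n,_,st,ce=cv2.connectedComponentsWithStats(cv2.inRange(hsv,lo,hi))
    for i in range(1,n):
        if st[i,4]>150: print(nm,st[i],ce[i].round(0),plane(m,ce[i],.04)[0].round(4))
E
```

```text
time_s: 1.6
ee_pos: [0.5582, 0.235, 0.1525]
eef_rot: [-3.139, 0.004, 1.481]
force: [0.2, -0.1, 0.1]
grip_width: 0.0451
 t 1.6 p [0.5582 0.235  0.1525] rot [-3.139  0.004  1.481] F [ 0.2 -0.1  0.1] g 0.0451 | turn -0.026 then shift [0.0026 0.0026 0.0025] | unturned [0.0027 0.0026 0.0025]
[0.48082364 0.24397049 0.31290684] [-0.26924847  0.00406008  1.48143223]
blue [379 194  25  33 623] [391. 210.] [0.5405 0.297  0.04  ]
blue [241 198  25  32 610] [253. 214.] [0.5335 0.1846 0.04  ]
blue [377 247  24  29 512] [389. 260.] [0.5828 0.2938 0.04  ]
blue [245 250  24  28 440] [256. 261.] [0.5742 0.1819 0.04  ]
blue [ 50 317  13  23 165] [ 55. 326.] [ 0.62   -0.0082  0.04  ]
blue [ 244  409  149   15 1928] [318. 416.] [0.7372 0.2194 0.04  ]
blue [ 70 410  34  14 409] [ 86. 417.] [ 0.7208 -0.0081  0.04  ]
amber [374   0  37  26 155] [387.  18.] [0.4016 0.2992 0.04  ]
amber [391   0  35   7 173] [408.   2.] [0.3932 0.3142 0.04  ]
amber [310 198  24  34 648] [322. 215.] [0.5395 0.2407 0.04  ]
amber [172 201  28  34 673] [185. 219.] [0.5325 0.1286 0.04  ]
amber [103 202  31  32 679] [117. 219.] [0.5273 0.0729 0.04  ]
amber [ 36 204  34  33 695] [ 51. 222.] [0.525  0.0172 0.04  ]
amber [112 251  29  31 556] [125. 266.] [0.5683 0.07   0.04  ]
amber [311 251  23  30 506] [323. 265.] [0.5821 0.2376 0.04  ]
amber [ 48 253  32  32 587] [ 62. 268.] [0.5657 0.0143 0.04  ]
amber [178 253  27  31 544] [191. 267.] [0.5746 0.1256 0.04  ]
```

View pics/w1.png

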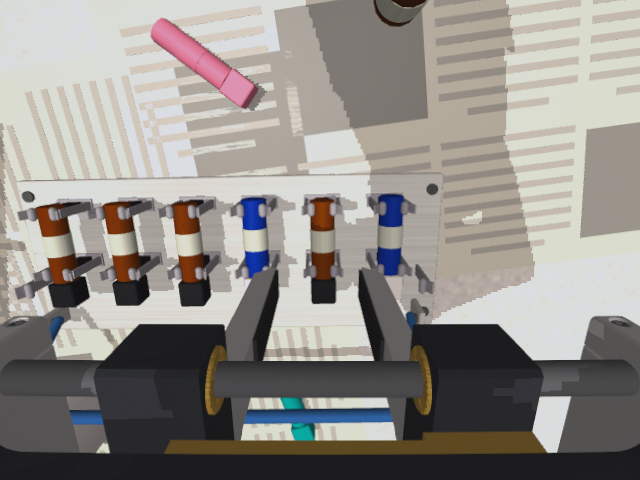

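Picture w1 shows the clips from above. The target amber is at (322,240) between blues at (391,235) and (255,238), and the pink look-alike is at (205,60). Wrist and top positions agree to 2 mm, so I'm going down.

```bash

python3 -m handwheel '[[[0.004,0.003,0,-0.022],[0,0,0.03,0],[0,0,0.03,0],[0,0,0.025,0],[0,0,0,0]]]'
python3 -c "
from h import *
go(.561,.239,.038,1.503)"
```

```text
time_s: 2.15
ee_pos: [0.5605, 0.2448, 0.07]
eef_rot: [3.137, 0.0, 1.511]
force: [-0.2, -0.1, -0.3]
grip_width: 0.0449
 t 2.15 p [0.5605 0.2448 0.07  ] rot [3.137 0.    1.511] F [-0.2 -0.1 -0.3] g 0.0449 | turn 0.008 then shift [-0.0058  0.0009  0.032 ] | unturned [-0.0058  0.0009  0.032 ]
```

```bash

python3 -m handwheel '[[[-0.006,0.001,0.01,0.006],[0,0,0.012,0],[0,0,0.010,0],[0,0,0,0]]]'
python3 -c "
from h import *
go(.561,.239,.038,1.503)"
python3 -m handwheel '[[[0,0,0,0],[0,0,0,0],[0,0,0,0],[0,0,0,0],[0,0,0,0]]]' 0 30
```

```text
time_s: 2.55
ee_pos: [0.5624, 0.2406, 0.0401]
eef_rot: [3.132, -0.002, 1.507]
force: [0.2, 0.4, 0.7]
grip_width: 0.0453
 t 2.55 p [0.5624 0.2406 0.0401] rot [ 3.132e+00 -2.000e-03  1.507e+00] F [0.2 0.4 0.7] g 0.0453 | turn 0.004 then shift [-0.0017 -0.0013  0.0021] | unturned [-0.0017 -0.0013  0.0021]
time_s: 3.05
ee_pos: [0.5629, 0.2397, 0.0412]
eef_rot: [3.131, -0.001, 1.507]
force: [0.2, -2.5, -2.6]
grip_width: 0.0187
```

```bash

python3 -m handwheel '[[[0,0,-0.012,0],[0,0,-0.012,0],[0,0,-0.015,0],[0,0,-0.02,0],[0,0,-0.03,0],[0,0,-0.04,0],[0,0,0,0]]]'
python3 - <<'E'
from h import *
im=imaging.camera('wrist'); cv2.imwrite('pics/w2.png',cv2.resize(im[120:420,120:520,::-1],(400,300)))
im=imaging.camera('top')[:,:,::-1].copy(); cv2.imwrite('pics/t2.png',im)
mt=cam('top')
h=cv2.cvtColor(im,cv2.COLOR_BGR2HSV)
w=cv2.inRange(h[200:310,330:430],(0,0,100),(180,100,255)); n,_,st,ce=cv2.connectedComponentsWithStats(w)
for i in range(1,n):
    if 30<st[i,4]<250: print(st[i],ce[i]+[330,200],plane(mt,ce[i]+[330,200],.163))
go(0.467,-.155,.20,1.27)
E
```

```text
time_s: 3.75
ee_pos: [0.5622, 0.2413, 0.1844]
eef_rot: [3.124, -0.006, 1.508]
force: [-0.1, 0.1, -0.3]
grip_width: 0.0189
[40 46 16  9 89] [377.29213483 249.96629213] [[ 0.5142532 -0.1662158  0.163    ]]
 t 3.85 p [0.5607 0.2406 0.1792] rot [ 3.131e+00 -3.000e-03  1.508e+00] F [ 0.4  0.6 -1.1] g 0.0193 | turn 0.238 then shift [-0.4056  0.0277 -0.0208] | unturned [-0.4008 -0.0685 -0.0208]
```

View pics/w2.png

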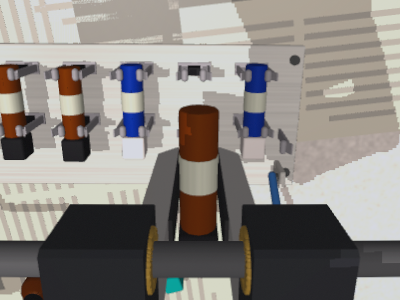

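The vial is out and held, and its clip is empty. The basket hasn't moved, so I'll carry the vial to the near half of the basket.

```bash

python3 -m handwheel '[[[-0.03,0,0,0.12],[-0.03,0,0,0.118],[-0.045,0.0025,0,0],[-0.045,0.0025,0,0],[-0.045,0.0025,0,0],[-0.045,0.0025,0,0],[-0.045,0.0025,0,0],[-0.045,0.0025,0,0],[-0.045,0.0025,0,0],[0,0,0,0]]]'
python3 -c "
from h import *
go(.453,-.195,.05,1.27)"
```

```text
time_s: 4.85
ee_pos: [0.4667, -0.1343, 0.1722]
eef_rot: [3.14, -0.006, 1.264]
force: [-0.3, 1.5, -1.6]
grip_width: 0.019
 t 4.85 p [ 0.4667 -0.1343  0.1722] rot [ 3.14  -0.006  1.264] F [-0.3  1.5 -1.6] g 0.019 | turn -0.006 then shift [-0.062   0.0049  0.1222] | unturned [-0.062   0.0053  0.1222]
```

```bash

python3 -m handwheel '[[[-0.03,0.0025,0,0],[-0.03,0.0025,0.02,0],[0,0,0.03,0],[0,0,0.03,0],[0,0,0.025,0],[0,0,0.014,0],[0,0,0,0]]]'
python3 -c "
from h import *
go(.453,-.195,.045,1.27)"
```

```text
time_s: 5.55
ee_pos: [0.4535, -0.1896, 0.047]
eef_rot: [-3.141, -0.009, 1.264]
force: [0.4, 0.3, -0.9]
grip_width: 0.0188
 t 5.55 p [ 0.4535 -0.1896  0.047 ] rot [-3.141 -0.009  1.264] F [ 0.4  0.3 -0.9] g 0.0188 | turn -0.006 then shift [-0.0053  0.0011  0.002 ] | unturned [-0.0053  0.0012  0.002 ]
```

```bash

python3 -m handwheel '[[[-0.003,0,0.012,0],[0,0,0.004,0],[0,0,0,0]]]'
python3 -m handwheel '[[[0,0,0,0],[0,0,0,0],[0,0,0,0]]]' 0.04
python3 -m handwheel '[[[0,0,-0.03,0],[0,0,-0.04,0],[0,0,-0.04,0],[0,0,-0.03,0],[0,0,0,0]]]' 
python3 -c "
from h import *
go(.5537,.127,.16,1.503)"
```

```text
time_s: 5.85
ee_pos: [0.4533, -0.1915, 0.0307]
eef_rot: [3.141, -0.009, 1.265]
force: [-0.1, 0.4, -0.9]
grip_width: 0.0193
time_s: 6.15
ee_pos: [0.4541, -0.1917, 0.032]
eef_rot: [3.139, -0.009, 1.265]
force: [0.8, 0.6, -0.5]
grip_width: 0.0388
time_s: 6.65
ee_pos: [0.453, -0.1928, 0.1782]
eef_rot: [3.139, -0.009, 1.264]
force: [-0.3, 0.2, -0.5]
grip_width: 0.0401
 t 6.65 p [ 0.453  -0.1928  0.1782] rot [ 3.139 -0.009  1.264] F [-0.3  0.2 -0.5] g 0.0401 | turn -0.239 then shift [0.3258 0.0788 0.0182] | unturned [ 0.3352 -0.0005  0.0182]
```

```bash

python3 -m handwheel '[[[0.043,0,0,0],[0.043,0,0,0],[0.043,0,0,0],[0.043,0,0,0],[0.043,0,0,0],[0.043,0,0,0],[0.043,0,0,0],[0.034,0,0,-0.12],[0,0,0,-0.119],[0,0,0,0]]]' 0.045
python3 -c "
from h import *
go(.5537,.127,.07,1.503)"
```

```text
time_s: 7.65
ee_pos: [0.5565, 0.1391, 0.1772]
eef_rot: [3.138, -0.007, 1.507]
force: [-0.6, 0.3, 0.8]
grip_width: 0.0448
 t 7.65 p [0.5565 0.1391 0.1772] rot [ 3.138 -0.007  1.507] F [-0.6  0.3  0.8] g 0.0448 | turn 0.004 then shift [-0.0122 -0.002   0.1072] | unturned [-0.0122 -0.002   0.1072]
```

```bash

python3 -m handwheel '[[[-0.012,-0.002,0.02,0.004],[0,0,0.03,0],[0,0,0.03,0],[0,0,0.015,0],[0,0,0,0]]]'
python3 -c "
from h import *
go(.5537,.127,.039,1.503)"
```

```text
time_s: 8.15
ee_pos: [0.5533, 0.1251, 0.0779]
eef_rot: [3.138, -0.007, 1.482]
force: [0.8, -0.1, 0.7]
grip_width: 0.0449
 t 8.15 p [0.5533 0.1251 0.0779] rot [ 3.138 -0.007  1.482] F [ 0.8 -0.1  0.7] g 0.0449 | turn -0.021 then shift [0.0019 0.0003 0.0389] | unturned [0.0019 0.0002 0.0389]
```

```bash

python3 -m handwheel '[[[0.001,0.001,0.013,-0.02],[0,0,0.013,0],[0,0,0.012,0],[0,0,0,0]]]'
python3 -c "
from h import *
go(.5537,.127,.039,1.503)"
python3 -m handwheel '[[[0,0,0,0],[0,0,0,0],[0,0,0,0],[0,0,0,0],[0,0,-0.012,0],[0,0,-0.012,0],[0,0,-0.015,0],[0,0,-0.025,0],[0,0,-0.035,0],[0,0,-0.035,0]]]' 0 30
python3 -c "
from h import *
go(.462,-.167,.18,1.27)"
```

```text
time_s: 8.55
ee_pos: [0.5553, 0.1256, 0.0384]
eef_rot: [3.136, -0.007, 1.498]
force: [0.9, -0.3, 0.2]
grip_width: 0.0448
 t 8.55 p [0.5553 0.1256 0.0384] rot [ 3.136 -0.007  1.498] F [ 0.9 -0.3  0.2] g 0.0448 | turn -0.005 then shift [ 0.0013 -0.0017 -0.0006] | unturned [ 0.0013 -0.0017 -0.0006]
time_s: 9.55
ee_pos: [0.5533, 0.1246, 0.18]
eef_rot: [3.138, -0.007, 1.498]
force: [0.4, 0.5, 0.2]
grip_width: 0.0189
 t 9.55 p [0.5533 0.1246 0.18  ] rot [ 3.138 -0.007  1.498] F [0.4 0.5 0.2] g 0.0189 | turn 0.228 then shift [-0.3055 -0.0008 -0.    ] | unturned [-0.2974 -0.0699 -0.    ]
```

```bash

python3 -m handwheel '[[[-0.02,0,0,0.114],[-0.038,0,0,0.114],[-0.044,0,0,0],[-0.044,0,0,0],[-0.044,0,0,0],[-0.044,0,0,0],[-0.044,0,0,0],[-0.02,0,0,0],[0,0,0.01,0],[0,0,0,0]]]'
python3 -c "
from h import *
go(.462,-.166,.05,1.27)
im=imaging.camera('top')[:,:,::-1].copy(); cv2.imwrite('pics/t3.png',im)
"
```

```text
time_s: 10.55
ee_pos: [0.4722, -0.1717, 0.1887]
eef_rot: [3.109, -0.012, 1.262]
force: [0.5, 0.2, 0.9]
grip_width: 0.0193
 t 10.55 p [ 0.4722 -0.1717  0.1887] rot [ 3.109 -0.012  1.262] F [0.5 0.2 0.9] g 0.0193 | turn -0.008 then shift [ 0.0024 -0.0115  0.1387] | unturned [ 0.0024 -0.0115  0.1387]
```

```bash

python3 -m handwheel '[[[0.002,-0.012,0.02,0],[0,0,0.03,0],[0,0,0.035,0],[0,0,0.03,0],[0,0,0.015,0],[0,0,0,0]]]'
python3 -c "
from h import *
go(.462,-.166,.05,1.27)"
```

```text
time_s: 11.2
ee_pos: [0.4713, -0.1597, 0.0596]
eef_rot: [3.099, -0.011, 1.272]
force: [-0.0, -0.5, 0.4]
grip_width: 0.0193
 t 11.2 p [ 0.4713 -0.1597  0.0596] rot [ 3.099 -0.011  1.272] F [-0.  -0.5  0.4] g 0.0193 | turn 0.002 then shift [-0.0088 -0.0071  0.0096] | unturned [-0.0088 -0.0071  0.0096]
```

```bash

python3 -m handwheel '[[[-0.008,-0.007,0.006,0],[0,0,0.004,0],[0,0,0,0]]]'
python3 -m handwheel '[[[0,0,0,0],[0,0,0,0],[0,0,0,0]]]' 0.036
python3 -m handwheel '[[[0,0,-0.03,0],[0,0,-0.04,0],[0,0,-0.04,0],[0,0,-0.02,0],[0,0,0,0]]]' 
python3 -c "
from h import *
go(.5478,.0715,.16,1.503)"
```

```text
time_s: 11.5
ee_pos: [0.4635, -0.1647, 0.0508]
eef_rot: [3.096, -0.011, 1.275]
force: [0.8, -0.3, 0.4]
grip_width: 0.0192
time_s: 11.8
ee_pos: [0.4643, -0.1651, 0.0524]
eef_rot: [3.094, -0.011, 1.275]
force: [0.5, 0.1, -0.3]
grip_width: 0.0353
time_s: 12.3
ee_pos: [0.4575, -0.1644, 0.1877]
eef_rot: [3.094, -0.011, 1.274]
force: [-0.6, -0.1, -0.6]
grip_width: 0.0358
 t 12.3 p [ 0.4575 -0.1644  0.1877] rot [ 3.094 -0.011  1.274] F [-0.6 -0.1 -0.6] g 0.0358 | turn -0.229 then shift [0.2415 0.0742 0.0277] | unturned [0.252  0.0175 0.0277]
```

```bash

python3 -m handwheel '[[[0.025,0.0025,0,0],[0.04,0.0025,0,0],[0.04,0.0025,0,0],[0.04,0.0025,0,0],[0.04,0.0025,0,0],[0.04,0.0025,0,0],[0.02,0.0025,0,0],[0,0,0,-0.12],[0,0,0,-0.11],[0,0,0,0]]]' 0.045
python3 -c "
from h import *
go(.5478,.0715,.08,1.503)"
```

```text
time_s: 13.3
ee_pos: [0.547, 0.0748, 0.1808]
eef_rot: [3.101, 0.002, 1.51]
force: [0.3, -0.7, 0.6]
grip_width: 0.0449
 t 13.3 p [0.547  0.0748 0.1808] rot [3.101e+00 2.000e-03 1.510e+00] F [ 0.3 -0.7  0.6] g 0.0449 | turn 0.007 then shift [-0.0032  0.001   0.1008] | unturned [-0.0032  0.001   0.1008]
```

```bash

python3 -m handwheel '[[[-0.003,0.001,0.02,0.006],[0,0,0.03,0],[0,0,0.03,0],[0,0,0.02,0],[0,0,0,0]]]'
python3 -c "
from h import *
go(.5478,.0715,.039,1.503)"
```

```text
time_s: 13.8
ee_pos: [0.551, 0.0704, 0.0746]
eef_rot: [3.103, 0.001, 1.485]
force: [-0.0, -0.1, 0.4]
grip_width: 0.0452
 t 13.8 p [0.551  0.0704 0.0746] rot [3.103e+00 1.000e-03 1.485e+00] F [-0.  -0.1  0.4] g 0.0452 | turn -0.018 then shift [ 0.0009 -0.0032  0.0356] | unturned [ 0.0008 -0.0032  0.0356]
```

```bash

python3 -m handwheel '[[[0.001,-0.004,0.012,-0.017],[0,0,0.012,0],[0,0,0.011,0],[0,0,0,0]]]'
python3 -c "
from h import *
go(.5478,.0715,.039,1.503)"
python3 -m handwheel '[[[0,0,0,0],[0,0,0,0],[0,0,0,0],[0,0,0,0],[0,0,-0.012,0],[0,0,-0.012,0],[0,0,-0.015,0],[0,0,-0.025,0],[0,0,-0.035,0],[0,0,-0.035,0]]]' 0 30
python3 - <<'E'
from h import *
go(.471,-.137,.18,1.27)
im=imaging.camera('top')[:,:,::-1].copy(); cv2.imwrite('pics/t4.png',cv2.resize(im[150:320,170:430],None,fx=3,fy=3))
E
```

```text
time_s: 14.2
ee_pos: [0.5487, 0.0715, 0.0382]
eef_rot: [3.101, 0.001, 1.499]
force: [0.3, 0.1, 0.0]
grip_width: 0.0448
 t 14.2 p [0.5487 0.0715 0.0382] rot [3.101e+00 1.000e-03 1.499e+00] F [0.3 0.1 0. ] g 0.0448 | turn -0.004 then shift [-0.0001 -0.0009 -0.0008] | unturned [-0.0001 -0.0009 -0.0008]
time_s: 15.2
ee_pos: [0.5421, 0.0722, 0.1799]
eef_rot: [3.103, 0.001, 1.499]
force: [1.2, -0.7, -0.4]
grip_width: 0.0193
 t 15.2 p [0.5421 0.0722 0.1799] rot [3.103e+00 1.000e-03 1.499e+00] F [ 1.2 -0.7 -0.4] g 0.0193 | turn 0.229 then shift [-2.209e-01 -6.000e-03 -1.000e-04] | unturned [-2.138e-01 -5.590e-02 -1.000e-04]
```

View pics/t4.png

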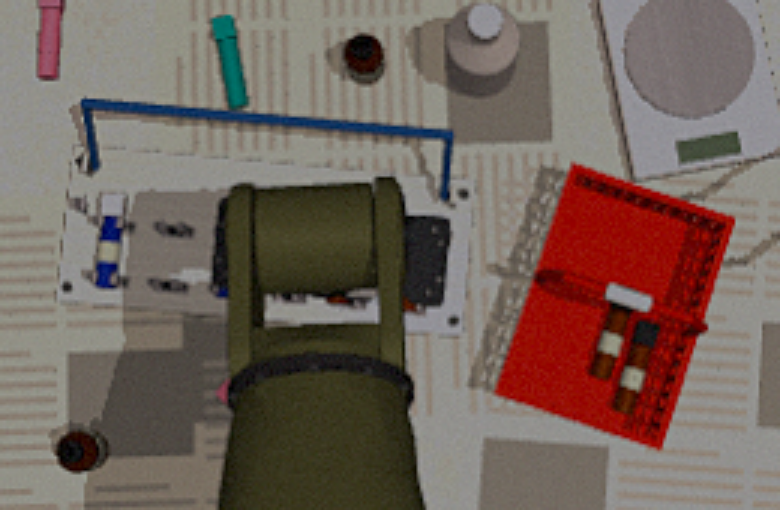

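Two ambers lie in the near half of the basket, at crop (610,340) and (635,370). Now the third.

```bash

python3 -m handwheel '[[[0,0,0,0.114],[0,0,0,0.114],[-0.02,-0.001,0,0],[-0.036,-0.001,0,0],[-0.04,-0.001,0,0],[-0.04,-0.001,0,0],[-0.04,-0.001,0,0],[-0.036,-0.001,0,0],[0,0,0,0],[0,0,0,0]]]'
python3 -c "
from h import *
go(.472,-.133,.05,1.27)"
```

```text
time_s: 16.25
ee_pos: [0.4742, -0.1324, 0.1999]
eef_rot: [3.07, -0.019, 1.265]
force: [0.2, 0.6, -0.7]
grip_width: 0.019
 t 16.25 p [ 0.4742 -0.1324  0.1999] rot [ 3.07  -0.019  1.265] F [ 0.2  0.6 -0.7] g 0.019 | turn -0.005 then shift [-0.0012 -0.002   0.1499] | unturned [-0.0013 -0.002   0.1499]
```

```bash

python3 -m handwheel '[[[-0.001,-0.002,0.02,0],[0,-0.002,0.035,0],[0,-0.002,0.035,0],[0,-0.002,0.035,0],[0,-0.002,0.02,0],[0,0,0,0]]]'
python3 -c "
from h import *
go(.472,-.133,.05,1.27)"
```

```text
time_s: 16.85
ee_pos: [0.4808, -0.1254, 0.056]
eef_rot: [3.058, -0.021, 1.271]
force: [-0.4, -0.4, 0.1]
grip_width: 0.0193
 t 16.85 p [ 0.4808 -0.1254  0.056 ] rot [ 3.058 -0.021  1.271] F [-0.4 -0.4  0.1] g 0.0193 | turn 0.001 then shift [-0.0099 -0.0062  0.006 ] | unturned [-0.0099 -0.0062  0.006 ]
```

```bash

python3 -m handwheel '[[[-0.005,-0.007,0.004,0],[0,0,0,0]]]'
python3 -m handwheel '[[[0,0,0,0],[0,0,0,0],[0,0,0,0]]]' 0.036
python3 -m handwheel '[[[0,0,-0.03,0],[0,0,-0.04,0],[0,0,-0.04,0],[0,0,-0.01,0],[0,0,0,0]]]' 
python3 -c "
from h import *
go(.5454,.0158,.16,1.503)"
```

```text
time_s: 17.05
ee_pos: [0.4737, -0.1272, 0.0529]
eef_rot: [3.056, -0.021, 1.274]
force: [-1.1, 0.2, -0.3]
grip_width: 0.0193
time_s: 17.35
ee_pos: [0.4751, -0.1275, 0.0559]
eef_rot: [3.051, -0.02, 1.274]
force: [-0.1, -0.1, 0.5]
grip_width: 0.0356
time_s: 17.85
ee_pos: [0.4637, -0.1269, 0.1809]
eef_rot: [3.05, -0.02, 1.273]
force: [0.2, 0.7, -0.0]
grip_width: 0.0357
 t 17.85 p [ 0.4637 -0.1269  0.1809] rot [ 3.05  -0.02   1.273] F [ 0.2  0.7 -0. ] g 0.0357 | turn -0.23 then shift [0.1479 0.0719 0.0209] | unturned [0.1604 0.0363 0.0209]
```

```bash

python3 -m handwheel '[[[0.03,0.007,0,0],[0.045,0.01,0,0],[0.045,0.01,0,0],[0.035,0.009,0.01,0],[0,0,0.02,-0.115],[0,0,0.03,-0.115],[0,0,0.02,0],[0,0,0,0]]]' 0.045
python3 -c "
from h import *
go(.5454,.0158,.045,1.503)"
```

```text
time_s: 18.65
ee_pos: [0.5519, 0.0164, 0.0952]
eef_rot: [3.056, 0.002, 1.509]
force: [-0.5, -0.4, 1.1]
grip_width: 0.045
 t 18.65 p [0.5519 0.0164 0.0952] rot [3.056e+00 2.000e-03 1.509e+00] F [-0.5 -0.4  1.1] g 0.045 | turn 0.006 then shift [-0.0011 -0.0064  0.0502] | unturned [-0.001  -0.0064  0.0502]
```

```bash

python3 -m handwheel '[[[-0.001,-0.008,0.02,0.004],[0,-0.002,0.02,0],[0,-0.001,0.014,0],[0,0,0,0]]]'
python3 -c "
from h import *
go(.5454,.0158,.039,1.503)"
```

```text
time_s: 19.05
ee_pos: [0.5448, 0.0155, 0.0383]
eef_rot: [3.058, 0.001, 1.503]
force: [-0.1, 0.2, -0.1]
grip_width: 0.0449
 t 19.05 p [0.5448 0.0155 0.0383] rot [3.058e+00 1.000e-03 1.503e+00] F [-0.1  0.2 -0.1] g 0.0449 | turn -0.0 then shift [ 0.0004  0.0006 -0.0007] | unturned [ 0.0004  0.0006 -0.0007]
```

```bash

python3 -m handwheel '[[[0,0,0,0],[0,0,0,0],[0,0,0,0],[0,0.001,-0.014,0],[0,0.001,-0.014,0],[0,0.001,-0.015,0],[0,0.002,-0.025,0],[0,0.003,-0.035,0],[0,0.003,-0.03,0]]]' 0 30
python3 - <<'E'
from h import *
im=imaging.camera('top')[:,:,::-1].copy(); cv2.imwrite('pics/t5.png',im); mt=cam('top')
h=cv2.cvtColor(im,cv2.COLOR_BGR2HSV)
w=cv2.inRange(h[200:310,330:430],(0,0,100),(180,100,255)); n,_,st,ce=cv2.connectedComponentsWithStats(w)
for i in range(1,n):
    if 30<st[i,4]<250: print(st[i],ce[i]+[330,200],plane(mt,ce[i]+[330,200],.163))
go(.4805,-.106,.18,1.27)
E
```

```text
time_s: 19.95
ee_pos: [0.5435, 0.0153, 0.1818]
eef_rot: [3.059, 0.002, 1.502]
force: [-0.0, -0.6, 0.2]
grip_width: 0.0193
[42 44 16 10 89] [378.98876404 248.68539326] [[ 0.51756253 -0.17051208  0.163     ]]
[27 57  8  8 45] [360.86666667 260.17777778] [[ 0.48785017 -0.12476641  0.163     ]]
[40 61  7  8 43] [373.25581395 264.11627907] [[ 0.47836448 -0.15612248  0.163     ]]
[47 72  8  8 44] [380.70454545 275.86363636] [[ 0.44907759 -0.17505268  0.163     ]]
 t 20.0 p [0.5453 0.0153 0.187 ] rot [3.052e+00 1.000e-03 1.502e+00] F [0.9 0.1 5.9] g 0.0193 | turn 0.232 then shift [-0.135 -0.026  0.007] | unturned [-0.1255 -0.0563  0.007 ]
```

```bash

python3 -m handwheel '[[[0,0,0,0.116],[0,0,0,0.116],[-0.025,-0.005,0,0],[-0.04,-0.006,0,0],[-0.04,-0.006,0,0],[-0.03,-0.005,0.01,0],[0,0,0.02,0],[0,0,0,0]]]'
python3 -c "
from h import *
go(.484,-.110,.05,1.27)"
```

```text
time_s: 20.8
ee_pos: [0.4857, -0.1108, 0.1654]
eef_rot: [3.036, -0.023, 1.262]
force: [0.1, 0.7, -0.7]
grip_width: 0.0193
 t 20.8 p [ 0.4857 -0.1108  0.1654] rot [ 3.036 -0.023  1.262] F [ 0.1  0.7 -0.7] g 0.0193 | turn -0.008 then shift [ 0.0002 -0.0019  0.1154] | unturned [ 0.0002 -0.0019  0.1154]
```

```bash

python3 -m handwheel '[[[-0.001,-0.004,0.02,0],[-0.001,-0.004,0.035,0],[-0.001,-0.004,0.035,0],[-0.001,-0.002,0.02,0],[0,0,0,0]]]'
python3 -c "
from h import *
go(.484,-.110,.05,1.27)"
```

```text
time_s: 21.3
ee_pos: [0.4878, -0.111, 0.0603]
eef_rot: [3.023, -0.023, 1.265]
force: [0.4, -0.6, 0.7]
grip_width: 0.0195
 t 21.3 p [ 0.4878 -0.111   0.0603] rot [ 3.023 -0.023  1.265] F [ 0.4 -0.6  0.7] g 0.0195 | turn -0.005 then shift [-0.0002 -0.004   0.0103] | unturned [-0.0002 -0.004   0.0103]
```

```bash

python3 -m handwheel '[[[0,-0.005,0.009,0]]]'
python3 -m handwheel '[[[0,0,0,0],[0,0,0,0]]]' 0.036
python3 -m handwheel '[[[0,0.004,-0.04,0],[0,0.005,-0.045,0],[0,0.005,-0.045,0]]]' 
python3 - <<'E'
from h import *
go(.6,.147,.20,3.07)
go(.6,.147,.20,-.07)
im=imaging.camera('top')[:,:,::-1].copy(); im2=imaging.camera('scene')[:,:,::-1].copy(); cv2.imwrite('pics/t6.png',np.hstack([cv2.resize(im[190:315,320:420],(400,500)),cv2.resize(im2[220:370,290:490],(400,300)).__class__((500,400,3),'uint8') if 0 else np.vstack([cv2.resize(im2[220:370,290:490],(400,300)),np.zeros((200,400,3),'uint8')])]))
E
```

```text
time_s: 21.4
ee_pos: [0.4856, -0.1097, 0.0527]
eef_rot: [3.02, -0.023, 1.265]
force: [0.7, -0.5, -0.1]
grip_width: 0.0196
time_s: 21.6
ee_pos: [0.4858, -0.1094, 0.054]
eef_rot: [3.019, -0.023, 1.266]
force: [0.6, -1.1, -1.3]
grip_width: 0.0318
time_s: 21.9
ee_pos: [0.481, -0.111, 0.1861]
eef_rot: [3.027, -0.023, 1.266]
force: [0.6, 0.1, 0.9]
grip_width: 0.036
 t 21.9 p [ 0.481  -0.111   0.1861] rot [ 3.027 -0.023  1.266] F [0.6 0.1 0.9] g 0.036 | turn -1.804 then shift [-0.1003  0.2658 -0.0139] | unturned [ 0.2818  0.0361 -0.0139]
 t 21.9 p [ 0.481  -0.111   0.1861] rot [ 3.027 -0.023  1.266] F [0.6 0.1 0.9] g 0.036 | turn 1.336 then shift [ 0.1007 -0.2657 -0.0139] | unturned [ 0.2818  0.0361 -0.0139]
```

View pics/t6.png

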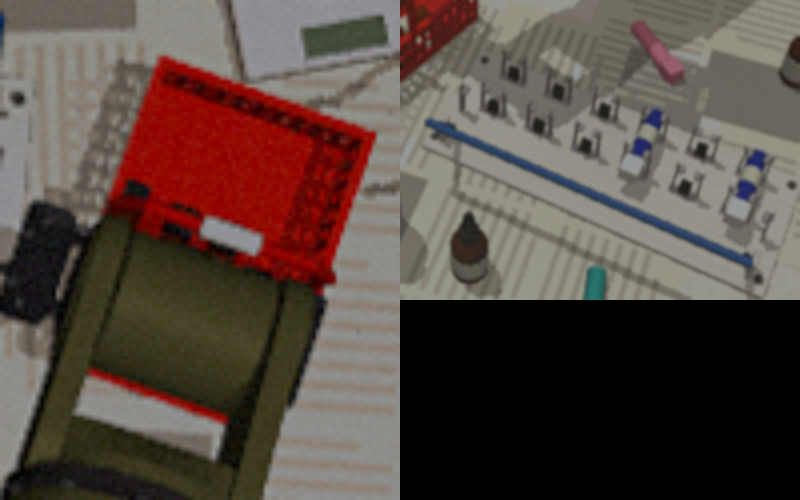

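Basket view: the fourth vial's cap shows at (135,188). In the scene crop every amber clip is empty and both blues are still clipped. Next is the keeper; I'll turn the jaws to lie along the strip's x.

```bash

python3 -m handwheel '[[[0.03,0.004,0,0],[0.04,0.005,0,0],[0.045,0.006,0,0],[0.045,0.006,0,0],[0.045,0.006,0,0],[0.04,0.005,0,0],[0.03,0.004,0,0],[0,0,0,0]]]' 0.06
python3 -m handwheel '[[[0,0,0,0.149],[0,0,0,0.149],[0,0,0,0.149],[0,0,0,0.149],[0,0,0,0.149],[0,0,0,0.149],[0,0,0,0.149],[0,0,0,0.149],[0,0,0,0.149],[0,0,0,0]]]'
python3 - <<'E'
from h import *
go(.672,.147,.19,-.07)
im=imaging.camera('top')[:,:,::-1].copy()
w=imaging.camera('wrist')[:,:,::-1].copy(); print(cam('wrist')['position'],cam('wrist')['attitude'])
cv2.imwrite('pics/t7.png',np.hstack([cv2.resize(w,(480,360)),cv2.resize(im[195:315,320:420],(300,360))]))
E
```

```text
time_s: 22.8
ee_pos: [0.605, 0.1498, 0.208]
eef_rot: [3.005, -0.026, 1.263]
force: [0.4, -0.5, -0.2]
grip_width: 0.0599
time_s: 23.8
ee_pos: [0.6031, 0.1454, 0.2098]
eef_rot: [3.139, -0.141, -0.095]
force: [0.4, -0.5, -0.3]
grip_width: 0.0603
 t 23.8 p [0.6031 0.1454 0.2098] rot [ 3.139 -0.141 -0.095] F [ 0.4 -0.5 -0.3] g 0.0603 | turn -0.025 then shift [ 0.0687 -0.0064  0.0198] | unturned [ 0.0685 -0.0081  0.0198]
[0.58754179 0.22735789 0.36812556] [-0.27578653 -0.14167818 -0.08815919]
```

View pics/t7.png

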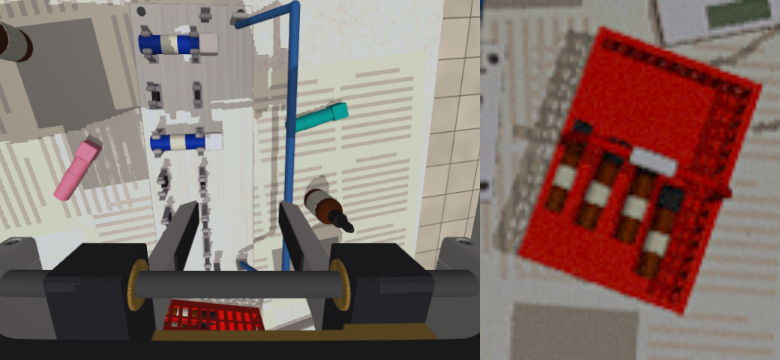

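All four ambers are in the basket (right panel) and the bar shows at full wrist pixel (385,240). I'll measure the bar and switch the helper to the full tool rotation, because the tool has tilted 0.14 rad.

```bash
cat >> h.py <<'E'
def go(x,y,z,yaw=None,note=''):
    o=ctrl.get_obs(); p=o['ee_pos']; e=o['eef_rot']; d=np.array([x,y,z])-p; M=R.from_euler('xyz',e).as_matrix()
    w=e[2] if yaw is None else yaw
    turn=(e[2]-w+np.pi)%(2*np.pi)-np.pi
    M2=M@R.from_euler('z',turn).as_matrix()
    print(note,'t',round(o['time_s'],2),'p',p.round(4),'rot',e.round(3),'F',o['force'].round(1),'g',round(o['grip_width'],4),'| turn',round(turn,3),'shift turned',(M2.T@d).round(4),'unturned',(M.T@d).round(4))
E
python3 - <<'E'
from h import *
m=cam('wrist'); mt=cam('top')
for z in (.085,.095,.105,.115):
    a=plane(m,[(391,13),(387,200),(383,353)],z); b=plane(mt,[(198.5,184.6),(320,194.8)],z)
    print(z,a[:,:2].round(4).tolist(),'top x at those y',np.interp(a[:,1],b[::-1,1],b[::-1,0]).round(4))
c=plane(m,[(205/.75,142/.75),(176/.75,44/.75)],.038); print(c.round(4))
go(.672,.147,.13,-.07)
E
```

```text
0.085 [[0.6914, 0.31], [0.6834, 0.1667], [0.6746, 0.0132]] top x at those y [0.6898 0.68   0.6695]
0.095 [[0.6877, 0.3071], [0.68, 0.1689], [0.6715, 0.0208]] top x at those y [0.6878 0.6784 0.6682]
0.105 [[0.6841, 0.3042], [0.6766, 0.171], [0.6684, 0.0284]] top x at those y [0.6858 0.6767 0.6669]
0.115 [[0.6804, 0.3013], [0.6732, 0.1732], [0.6653, 0.0359]] top x at those y [0.6838 0.675  0.6656]
[[0.5872 0.1798 0.038 ]
 [0.5681 0.2951 0.038 ]]
 t 23.9 p [0.6031 0.1456 0.2098] rot [ 3.138 -0.141 -0.088] F [0.4 0.3 0. ] g 0.06 | turn -0.018 shift turned [ 0.0567 -0.0068  0.0886] unturned [ 0.0566 -0.0078  0.0886]
```

```bash

python3 -m handwheel '[[[0.025,0,0.003,-0.018],[0.03,0,0.004,0],[0.02,-0.001,0.003,0],[-0.003,0,0.02,0],[-0.004,0,0.03,0],[0,0,0,0]]]'
python3 -c "
from h import *
go(.677,.147,.108,-.068)"
```

```text
time_s: 24.5
ee_pos: [0.6815, 0.1391, 0.1597]
eef_rot: [3.132, -0.143, -0.043]
force: [-0.5, -0.4, -0.6]
grip_width: 0.0601
 t 24.5 p [0.6815 0.1391 0.1597] rot [ 3.132 -0.143 -0.043] F [-0.5 -0.4 -0.6] g 0.0601 | turn 0.025 shift turned [-0.0124 -0.0079  0.0504] unturned [-0.0122 -0.0082  0.0504]
```

```bash

python3 -m handwheel '[[[-0.005,-0.008,0.01,0.02],[-0.003,0,0.02,0],[-0.003,0,0.018,0],[0,0,0,0]]]'
python3 -c "
from h import *
go(.677,.147,.108,-.068)"
```

```text
time_s: 24.9
ee_pos: [0.6789, 0.1471, 0.115]
eef_rot: [3.134, -0.148, -0.053]
force: [-0.6, -0.1, -0.1]
grip_width: 0.0603
 t 24.9 p [0.6789 0.1471 0.115 ] rot [ 3.134 -0.148 -0.053] F [-0.6 -0.1 -0.1] g 0.0603 | turn 0.015 shift turned [-0.0029  0.0002  0.0067] unturned [-0.0029  0.0001  0.0067]
```

```bash

python3 -m handwheel '[[[-0.002,0,0.009,0],[0,0,0,0],[0,0,0,0],[0,0,0,0],[0,0,0,0]]]' 0 6
python3 -c "
from h import *
go(.677,.147,.108,-.068)"
```

```text
time_s: 25.4
ee_pos: [0.68, 0.1472, 0.1112]
eef_rot: [3.135, -0.154, -0.05]
force: [1.1, -0.7, -0.5]
grip_width: 0.0236
 t 25.4 p [0.68   0.1472 0.1112] rot [ 3.135 -0.154 -0.05 ] F [ 1.1 -0.7 -0.5] g 0.0236 | turn 0.018 shift turned [-0.0034  0.0004  0.0027] unturned [-0.0034  0.0003  0.0027]
```

```bash

python3 -m handwheel '[[[0,0,0.003,0],[0,0,0,0],[0,0,0,0]]]' 0 6
python3 -c "
from h import *
go(.677,.147,.108,-.068)"
```

```text
time_s: 25.7
ee_pos: [0.6801, 0.1472, 0.1078]
eef_rot: [3.135, -0.152, -0.05]
force: [-0.3, 0.5, 0.9]
grip_width: 0.0096
 t 25.7 p [0.6801 0.1472 0.1078] rot [ 3.135 -0.152 -0.05 ] F [-0.3  0.5  0.9] g 0.0096 | turn 0.018 shift turned [-0.003   0.0004 -0.0006] unturned [-0.003   0.0003 -0.0006]
```

The grip closed to 9.6 mm, so it is on the bar. Now I'll follow the arc.

```bash

python3 -m handwheel '[[[-0.016,0,-0.0024,0],[-0.016,0,-0.0024,0],[-0.016,0,-0.0024,0],[0,0,0,0]]]' 0 8
python3 -c "
from h import *
go(.602,.151,.106,-.065)"
```

```text
time_s: 26.1
ee_pos: [0.6376, 0.1499, 0.1156]
eef_rot: [3.139, -0.176, -0.051]
force: [-1.7, 1.1, -10.9]
grip_width: 0.0096
 t 26.1 p [0.6376 0.1499 0.1156] rot [ 3.139 -0.176 -0.051] F [ -1.7   1.1 -10.9] g 0.0096 | turn 0.014 shift turned [-0.0367  0.0012  0.0032] unturned [-0.0367  0.0007  0.0032]
```

```bash

python3 -m handwheel '[[[-0.012,0,0.004,0],[-0.012,0,0.001,0],[-0.012,0,0.002,0],[0,0,0,0]]]'
python3 -c "
from h import *
go(.581,.152,.094,-.065)"
```

```text
time_s: 26.5
ee_pos: [0.6073, 0.152, 0.1065]
eef_rot: [-3.142, -0.187, -0.052]
force: [0.4, -0.9, -5.6]
grip_width: 0.0102
 t 26.5 p [0.6073 0.152  0.1065] rot [-3.142 -0.187 -0.052] F [ 0.4 -0.9 -5.6] g 0.0102 | turn 0.013 shift turned [-0.0281  0.0018  0.0074] unturned [-0.0282  0.0014  0.0074]
```

```bash

python3 -m handwheel '[[[-0.013,0.001,0.003,0],[-0.014,0,0.006,0],[-0.010,0,0.008,0],[-0.008,0,0.008,0],[0,0,0,0]]]'
python3 -c "
from h import *
go(.564,.153,.076,-.065)"
```

```text
time_s: 27.0
ee_pos: [0.5699, 0.1542, 0.0751]
eef_rot: [-3.14, -0.188, -0.053]
force: [-6.3, -1.4, 2.2]
grip_width: 0.0098
 t 27.0 p [0.5699 0.1542 0.0751] rot [-3.14  -0.188 -0.053] F [-6.3 -1.4  2.2] g 0.0098 | turn 0.012 shift turned [-0.0055  0.0016 -0.002 ] unturned [-0.0055  0.0015 -0.002 ]
```

```bash

python3 -m handwheel '[[[0,0,0,0],[-0.006,0,0.005,0],[-0.006,0,0.007,0],[-0.005,0,0.008,0],[-0.002,0,0.008,0]]]' 0 40
python3 -c "
from h import *
go(.555,.153,.055,-.065)"
```

```text
time_s: 27.5
ee_pos: [0.5551, 0.1553, 0.0452]
eef_rot: [-3.141, -0.177, -0.053]
force: [-29.8, -0.5, 64.4]
grip_width: 0.0086
 t 27.5 p [0.5551 0.1553 0.0452] rot [-3.141 -0.177 -0.053] F [-29.8  -0.5  64.4] g 0.0086 | turn 0.012 shift turned [ 0.0017  0.0023 -0.0097] unturned [ 0.0017  0.0023 -0.0097]
```

```bash

python3 -m handwheel '[[[0,0,-0.004,0]]]' 0.03 30
python3 -m handwheel '[[[0,0,0,0],[0,0,0,0],[0,0,-0.02,0],[0.003,0,-0.03,0],[0.005,0,-0.04,0],[-0.05,0,-0.04,0],[-0.05,0,-0.03,0],[0,0,0,0]]]' 0.03
python3 - <<'E'
from h import *
s=imaging.camera('scene')[:,:,::-1].copy(); t=imaging.camera('top')[:,:,::-1].copy()
go(.5175,-.1705,.25,-.30)
cv2.imwrite('pics/k1.png',np.hstack([cv2.resize(s[215:375,290:500],(525,400)),cv2.resize(t[170:270,185:250],(260,400))]))
E
```

```text
time_s: 27.6
ee_pos: [0.5542, 0.1554, 0.0481]
eef_rot: [3.141, -0.175, -0.053]
force: [0.0, -0.1, -0.8]
grip_width: 0.0141
time_s: 28.4
ee_pos: [0.4558, 0.1603, 0.1854]
eef_rot: [-3.141, -0.178, -0.055]
force: [0.8, 0.3, -0.6]
grip_width: 0.03
 t 28.5 p [0.4582 0.16   0.1835] rot [-3.142 -0.176 -0.056] F [0.6 0.2 0.4] g 0.0301 | turn 0.244 shift turned [ 0.1644  0.2957 -0.0519] unturned [ 0.0881  0.3267 -0.0519]
```

View pics/k1.png

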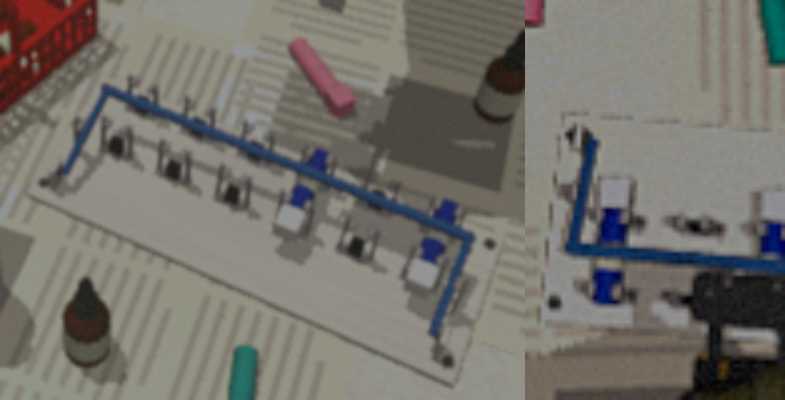

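The bar now lies across the middles of the blues, with the crop showing it over both. I'll check its height numerically, then test whether a fast upward move reduces the tool tilt.

```bash

python3 - <<'E'
from h import *
ms=cam('scene'); c=np.array([.5541,.1537]); a=-.0655
X=np.array([np.cos(a),np.sin(a)]);Y=np.array([-np.sin(a),np.cos(a)])
for th in (0,.15,.3):
    x=.078-.082*np.cos(th+.323); z=.03+.082*np.sin(th+.323)
    print(th,proj(ms,[np.r_[c+x*X+y*Y,z] for y in (.163,-.163)]).round(1).tolist(), 'measured',[478,310.2],[332,251])
E
python3 -m handwheel '[[[0,0,-0.048,0],[0,0,-0.048,0],[0,0,-0.048,0],[0,0,0,0]]]'
```

```text
0 [[476.8, 309.6], [331.7, 251.2]] measured [478, 310.2] [332, 251]
0.15 [[477.5, 308.4], [330.7, 249.6]] measured [478, 310.2] [332, 251]
0.3 [[477.9, 308.2], [329.4, 248.6]] measured [478, 310.2] [332, 251]
time_s: 28.9
ee_pos: [0.436, 0.1609, 0.327]
eef_rot: [3.139, -0.17, -0.057]
force: [0.1, 1.2, -0.5]
grip_width: 0.0298
```

```bash

python3 -m handwheel '[[[0,0.015,0,0],[0,0.015,0,0],[0,0.015,0,0],[0,0.015,0,0],[0,0.015,0,0],[0,0.015,0,0],[0,0.015,0,0],[0,0.015,0,0],[0,0.015,0,0],[0,0,0,0]]]'
python3 -m handwheel '[[[0,0.045,0,0],[0,0.045,0,0],[0,0.045,0,0],[0,0,0,0]]]'
python3 -m handwheel '[[[0.045,0,0,0],[0.045,0,0,0],[0,0,0,0]]]'
python3 -m handwheel '[[[-0.045,0,0,0],[-0.045,0,0,0],[0,0,0,0]]]'
```

```text
time_s: 29.9
ee_pos: [0.4384, 0.0183, 0.3157]
eef_rot: [3.136, -0.154, -0.061]
force: [-0.6, 0.3, 1.1]
grip_width: 0.0301
time_s: 30.3
ee_pos: [0.4327, -0.1202, 0.3125]
eef_rot: [3.138, -0.149, -0.059]
force: [0.1, 0.2, 0.9]
grip_width: 0.03
time_s: 30.6
ee_pos: [0.5253, -0.1264, 0.322]
eef_rot: [3.139, -0.144, -0.064]
force: [-0.6, 0.5, -0.2]
grip_width: 0.0301
time_s: 30.9
ee_pos: [0.4355, -0.1185, 0.3031]
eef_rot: [-3.141, -0.134, -0.063]
force: [-1.0, -0.0, 1.0]
grip_width: 0.0297
```

```bash

for i in 1 2 3 4; do python3 -m handwheel '[[[0,0,0,0],[0,0,0,0],[0,0,0,0],[0,0,0,0],[0,0,0,0],[0,0,0,0],[0,0,0,0],[0,0,0,0],[0,0,0,0],[0,0,0,0]]]' | grep -E "pos|rot"; done
python3 -m handwheel '[[[0,0,-0.03,0],[0,0,-0.03,0],[0,0,0,0],[0,0,0,0],[0,0,0,0],[0,0,0,0],[0,0,0,0],[0,0,0,0],[0,0,0,0],[0,0,0,0]]]'
```

```text
ee_pos: [0.4383, -0.1178, 0.3027]
eef_rot: [-3.141, -0.134, -0.062]
ee_pos: [0.4383, -0.1178, 0.3028]
eef_rot: [-3.141, -0.135, -0.062]
ee_pos: [0.4383, -0.1179, 0.3028]
eef_rot: [-3.141, -0.135, -0.062]
ee_pos: [0.4383, -0.1178, 0.3028]
eef_rot: [-3.141, -0.135, -0.062]
time_s: 35.9
ee_pos: [0.4295, -0.1171, 0.3601]
eef_rot: [-3.139, -0.129, -0.062]
force: [-0.2, -0.2, -0.6]
grip_width: 0.0297
```

Idle rows cause no drift, and fast in-out motion reduces the tilt. I'll use that to level the tool.

```bash

for i in 1 2 3; do python3 -m handwheel '[[[0.045,0,0,0],[0.045,0,0,0],[0,0,0,0],[-0.045,0,0,0],[-0.045,0,0,0],[0,0,0,0]]]' | grep -E "pos|rot"; done
```

```text
ee_pos: [0.4291, -0.1166, 0.3559]
eef_rot: [-3.137, -0.122, -0.062]
ee_pos: [0.4279, -0.1162, 0.354]
eef_rot: [-3.137, -0.12, -0.062]
ee_pos: [0.4272, -0.1159, 0.353]
eef_rot: [-3.137, -0.12, -0.063]
```

```bash

python3 -m handwheel '[[[0,-0.045,0,0],[0,-0.045,0,0],[0,-0.045,0,0],[0,0,0,0]]]' | grep -E "pos|rot"
python3 -m handwheel '[[[0,0.015,0,0],[0,0.015,0,0],[0,0.015,0,0],[0,0.015,0,0],[0,0.015,0,0],[0,0.015,0,0],[0,0.015,0,0],[0,0.015,0,0],[0,0.015,0,0]]]' | grep -E "pos|rot"
python3 -m handwheel '[[[0,0,0.01,0],[0,0,0.01,0],[0,0,0.01,0],[0,0,0.01,0],[0,0,0.01,0],[0,0,0.01,0],[0,0,0.01,0],[0,0,0.01,0],[0,0,0,0]]]' | grep -E "pos|rot"
python3 -m handwheel '[[[0,0,-0.04,0],[0,0,-0.04,0],[0,0,0,0]]]' | grep -E "pos|rot"
```

```text
ee_pos: [0.4354, 0.022, 0.3557]
eef_rot: [-3.137, -0.126, -0.069]
ee_pos: [0.4274, -0.1198, 0.3589]
eef_rot: [-3.139, -0.135, -0.065]
ee_pos: [0.4388, -0.1207, 0.272]
eef_rot: [-3.139, -0.134, -0.066]
ee_pos: [0.4276, -0.12, 0.3533]
eef_rot: [-3.139, -0.132, -0.066]
```

```bash

python3 -m handwheel '[[[0,0,0.015,0],[0,0,0.015,0],[0,0,0.015,0],[0,0,0,0]]]' | grep -E "pos|rot"
for i in 1 2 3; do python3 -m handwheel '[[[0.045,0,0,0],[0.045,0,0,0],[0,0,0,0],[-0.045,0,0,0],[-0.045,0,0,0],[0,0,0,0]]]' | grep -E "pos|rot"; done
python3 -m handwheel '[[[0,0.04,0,0],[0,0.04,0,0],[0,-0.04,0,0],[0,-0.04,0,0],[0,0.04,0,0],[0,0.04,0,0],[0,-0.04,0,0],[0,-0.04,0,0],[0,0,0,0]]]' | grep -E "pos|rot"
```

```text
ee_pos: [0.4342, -0.1205, 0.308]
eef_rot: [-3.14, -0.136, -0.066]
ee_pos: [0.4337, -0.12, 0.3065]
eef_rot: [-3.139, -0.132, -0.066]
ee_pos: [0.4327, -0.1198, 0.3072]
eef_rot: [-3.139, -0.133, -0.066]
ee_pos: [0.4322, -0.1196, 0.3078]
eef_rot: [-3.14, -0.135, -0.067]
ee_pos: [0.4328, -0.1257, 0.3142]
eef_rot: [3.138, -0.148, -0.077]
```

The tilt stays at about 0.15, which I can accept. Now look at the basket before gripping the handle.

```bash

python3 - <<'E'
from h import *
w=imaging.camera('wrist')[:,:,::-1].copy(); m=cam('wrist'); print(m)
t=imaging.camera('top')[:,:,::-1].copy(); s=imaging.camera('scene')[:,:,::-1].copy()
for n,i in (('w',w),('t',t),('s',s)): cv2.imwrite(f'pics/b_{n}.png',i)
cv2.imwrite('pics/b1.png',np.vstack([np.hstack([cv2.resize(t[190:315,320:420],(320,400)),cv2.resize(s[165:285,210:340],(433,400))])[:, :753],np.hstack([cv2.resize(w,(267,200)),np.zeros((200,486,3),'uint8')])]))
go(.5176,-.1705,.25,-.30)
E
```

```text
{'camera_matrix': array([[343.01228203,   0.        , 318.09752091],
       [  0.        , 343.01228203, 234.80418904],
       [  0.        ,   0.        ,   1.        ]]), 'k1': -0.01661719249794367, 'position': array([ 0.41531736, -0.04525871,  0.47238585]), 'attitude': array([-0.27574482, -0.14799163, -0.07702395])}
 t 43.45 p [ 0.4327 -0.128   0.3138] rot [ 3.138 -0.147 -0.078] F [ 0.3 -1.  -0.2] g 0.0301 | turn 0.222 shift turned [0.0836 0.0175 0.0761] unturned [0.0777 0.0355 0.0761]
```

View pics/b1.png

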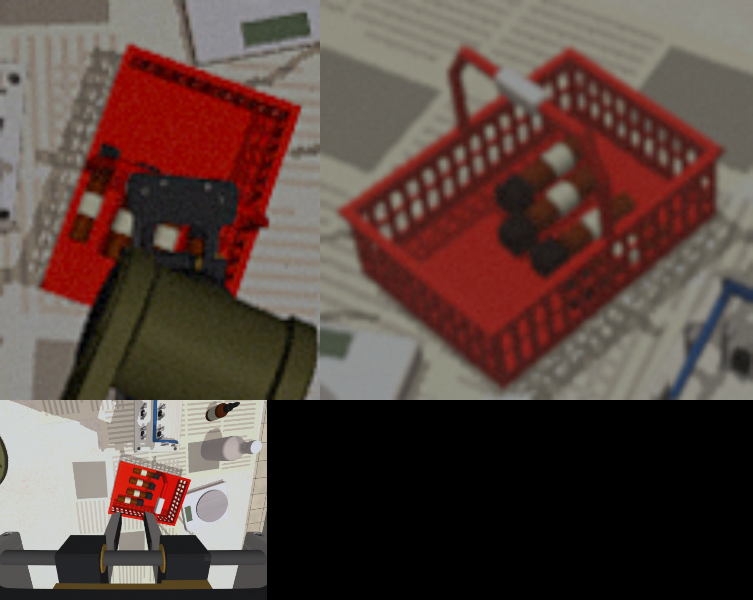

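```bash

python3 - <<'E'
from h import *
w=cv2.imread('pics/b_w.png'); m=cam('wrist'); ms,mt=cam('scene'),cam('top')
h=cv2.cvtColor(w,cv2.COLOR_BGR2HSV)
x0,y0=355,225; k=cv2.inRange(h[y0:290,x0:420],(0,0,130),(180,90,255)); n,l,st,ce=cv2.connectedComponentsWithStats(k)
for i in range(1,n):
    if st[i,4]>40:
        pts=np.argwhere(l==i)[:,::-1]+[x0,y0]; r=cv2.minAreaRect(pts.astype(np.float32)); b=plane(m,cv2.boxPoints(r),.16)
        print(st[i],ce[i]+[x0,y0],plane(m,ce[i]+[x0,y0],.16).round(4),r,b[:,:2].round(3).tolist())
s=cv2.imread('pics/b_s.png'); h=cv2.cvtColor(s,cv2.COLOR_BGR2HSV); x0,y0=255,175
k=cv2.inRange(h[y0:205,x0:290],(0,0,120),(180,80,255)); n,l,st,ce=cv2.connectedComponentsWithStats(k)
for i in range(1,n):
    if st[i,4]>25: print('S',st[i],ce[i]+[x0,y0],plane(ms,ce[i]+[x0,y0],.158).round(4))
print(plane(mt,(379,248.7),.16))
t=cv2.imread('pics/b_t.png')
# rim edge yaw from top corners
c=plane(mt,[(360,204),(413.7,223)],.07); d=c[1]-c[0]; print('y axis yaw',np.arctan2(d[0],-d[1]),c.round(3))
E
```

```text
[ 17  10  23  39 507] [382.78303748 254.17357002] [[ 0.518  -0.1668  0.16  ]] ((382.8416748046875, 254.10678100585938), (13.362720489501953, 39.43195724487305), 17.354022979736328) [[0.505, -0.183], [0.518, -0.145], [0.531, -0.151], [0.518, -0.189]]
S [  0   0  35  21 372] [270.88709677 181.63172043] [[ 0.4906 -0.1784  0.158 ]]
S [ 0 10  9 14 77] [257.80519481 191.72727273] [[ 0.5299 -0.1897  0.158 ]]
[[ 0.5177655  -0.17091541  0.16      ]]
y axis yaw -0.32619793260630475 [[ 0.646 -0.13   0.07 ]
 [ 0.597 -0.277  0.07 ]]
```

Grip found at (0.518,-0.169), yaw about -0.325; wrist and top agree to 4 mm. Moving above it.

```bash

python3 -m handwheel '[[[0,0,0,0.124],[0,0,0,0.124],[0.02,0.005,0,0],[0.03,0.005,0.015,0],[0.03,0.004,0.015,0],[0,0,0,0]]]' 0.05 30
python3 -c "
from h import *
go(.518,-.169,.21,-.325)"
```

```text
time_s: 44.05
ee_pos: [0.51, -0.1747, 0.2959]
eef_rot: [-3.108, -0.147, -0.343]
force: [-0.4, 0.7, -0.0]
grip_width: 0.0498
 t 44.05 p [ 0.51   -0.1747  0.2959] rot [-3.108 -0.147 -0.343] F [-0.4  0.7 -0. ] g 0.0498 | turn -0.018 shift turned [-0.0069 -0.0053  0.086 ] unturned [-0.007  -0.0052  0.086 ]
```

```bash

python3 -m handwheel '[[[-0.003,-0.003,0.02,-0.018],[-0.002,-0.002,0.03,0],[-0.002,0,0.03,0],[0,0,0.01,0],[0,0,0,0]]]'
python3 -c "
from h import *
go(.518,-.169,.155,-.325)"
```

```text
time_s: 44.55
ee_pos: [0.5183, -0.173, 0.2049]
eef_rot: [-3.112, -0.149, -0.327]
force: [0.3, -0.9, 0.3]
grip_width: 0.0503
 t 44.55 p [ 0.5183 -0.173   0.2049] rot [-3.112 -0.149 -0.327] F [ 0.3 -0.9  0.3] g 0.0503 | turn -0.002 shift turned [-0.009  -0.0022  0.0492] unturned [-0.009  -0.0022  0.0492]
```

```bash

python3 -m handwheel '[[[-0.005,-0.002,0.012,0],[-0.002,0,0.015,0],[-0.002,0,0.014,0],[0,0,0.006,0],[0,0,0,0]]]'
python3 -c "
from h import *
go(.518,-.169,.155,-.325)
im=imaging.camera('wrist')[:,:,::-1]; cv2.imwrite('pics/g1.png',cv2.resize(im,(480,360)))"
```

```text
time_s: 45.05
ee_pos: [0.5185, -0.17, 0.16]
eef_rot: [-3.112, -0.157, -0.327]
force: [0.1, -0.1, 0.0]
grip_width: 0.0499
 t 45.05 p [ 0.5185 -0.17    0.16  ] rot [-3.112 -0.157 -0.327] F [ 0.1 -0.1  0. ] g 0.0499 | turn -0.002 shift turned [-0.0016 -0.0006  0.0048] unturned [-0.0016 -0.0006  0.0048]
```

View pics/g1.png

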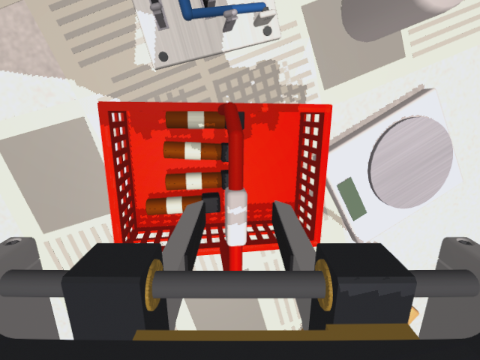

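The white grip at (236,218) lies centred between the fingers and all four ambers are in the basket. Closing.

```bash

python3 -m handwheel '[[[-0.001,0,0.004,0],[0,0,0,0],[0,0,0,0],[0,0,0,0],[0,0,0,0],[0,0,0,0]]]' 0 40
python3 -m handwheel '[[[0,0,-0.015,0],[0,0,-0.015,0],[0,0,-0.015,0],[0.003,0,-0.02,0],[0.003,0,-0.02,0],[0,0,0,0],[0,0,0,0]]]'
python3 -c "
from h import *
go(.573,-.367,.30,-.98)"
```

```text
time_s: 45.7
ee_pos: [0.5188, -0.1701, 0.1582]
eef_rot: [-3.113, -0.16, -0.327]
force: [0.4, -0.1, -0.1]
grip_width: 0.0145
time_s: 46.4
ee_pos: [0.5086, -0.1692, 0.2412]
eef_rot: [-3.112, -0.151, -0.327]
force: [-0.6, -0.5, -5.5]
grip_width: 0.0138
 t 46.4 p [ 0.5086 -0.1692  0.2412] rot [-3.112 -0.151 -0.327] F [-0.6 -0.5 -5.5] g 0.0138 | turn 0.653 shift turned [ 0.2053  0.0513 -0.0442] unturned [ 0.132   0.1654 -0.0442]
```

```bash

python3 -m handwheel '[[[0.003,0,-0.02,0],[0.003,0,-0.02,0],[0.003,0,-0.02,0],[0.003,0,-0.01,0],[0,0,0,0]]]'
python3 -m handwheel '[[[0,0,0,0.08],[0,0,0,0.11],[0,0,0,0.11],[0,0,0,0.11],[0,0,0,0.11],[0,0,0,0.1],[0,0,0,0.04],[0,0,0,0]]]'
python3 -c "
from h import *
go(.523,-.292,.305,-.98)"
```

```text
time_s: 46.9
ee_pos: [0.5081, -0.171, 0.3065]
eef_rot: [-3.112, -0.14, -0.327]
force: [-0.3, -0.2, -5.0]
grip_width: 0.0138
time_s: 47.7
ee_pos: [0.5063, -0.17, 0.2919]
eef_rot: [-3.04, -0.074, -1.016]
force: [-0.3, -1.0, -4.7]
grip_width: 0.0137
 t 47.7 p [ 0.5063 -0.17    0.2919] rot [-3.04  -0.074 -1.016] F [-0.3 -1.  -4.7] g 0.0137 | turn -0.036 shift turned [ 0.1113  0.0534 -0.0097] unturned [ 0.1132  0.0493 -0.0097]
```

```bash

python3 -m handwheel '[[[0.01,0.005,-0.006,-0.036],[0.022,0.011,-0.005,0],[0.025,0.012,-0.003,0],[0.025,0.012,-0.002,0],[0.02,0.01,-0.002,0],[0,0,0,0],[0,0,0,0]]]'
python3 - <<'E'
from h import *
go(.523,-.292,.305,-.98)
m=cam('wrist'); print(m['position'].round(4),m['attitude'].round(4))
w=imaging.camera('wrist')[:,:,::-1]; s=imaging.camera('scene')[:,:,::-1]; t=imaging.camera('top')[:,:,::-1]
for n,i in (('w',w),('s',s),('t',t)): cv2.imwrite(f'pics/h_{n}.png',i)
cv2.imwrite('pics/h1.png',np.hstack([np.vstack([cv2.resize(s[100:280,60:300],(400,300)),cv2.resize(t[160:310,360:560],(400,300))]),np.vstack([cv2.resize(w,(400,300)),np.zeros((300,400,3),'uint8')])]))
E
```

```text
time_s: 48.4
ee_pos: [0.5192, -0.2854, 0.3042]
eef_rot: [-3.048, -0.07, -0.966]
force: [-0.1, -0.7, -3.9]
grip_width: 0.0133
 t 48.4 p [ 0.5192 -0.2854  0.3042] rot [-3.048 -0.07  -0.966] F [-0.1 -0.7 -3.9] g 0.0133 | turn 0.014 shift turned [ 0.0076  0.0005 -0.0003] unturned [ 0.0076  0.0006 -0.0003]
[ 0.5642 -0.2388  0.4706] [-0.1782 -0.0701 -0.9661]
```

View pics/h1.png

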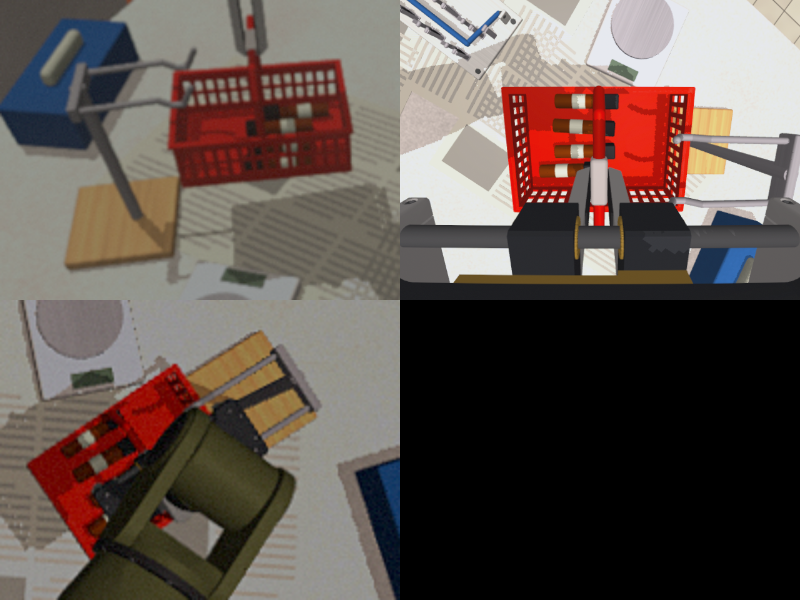

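```bash

python3 - <<'E'
from h import *
m=cam('wrist')
print(m['position'].round(4))
tp=plane(m,[(448,221),(440,320)],.270); ba=plane(m,[(620,221),(615,325)],.252)
print(tp.round(4),ba.round(4)); mid=tp.mean(0); d=tp[0]-tp[1]; print('sep',np.linalg.norm(d),'yaw from tips',np.arctan2(-d[0],d[1]))
for i in (0,1):
    e=ba[i]-tp[i]; print('prong yaw',np.arctan2(e[1],e[0]))
for nm,M in (('top',plane(cam('top'),[[453,216],[470.8,242]],.272).mean(0)),('scene',plane(cam('scene'),[[174.2,152.7],[175.9,130.7]],.272).mean(0)),('wrist',mid)):
    y=-.98; print(nm,'tips',M.round(4),'seat',(M[:2]+.021*np.array([np.cos(y),np.sin(y)])).round(4))
w=cv2.imread('pics/h_w.png'); cv2.imwrite('pics/h2.png',cv2.resize(w[170:370,380:640],(780,600)))
s=cv2.imread('pics/h_s.png'); cv2.imwrite('pics/h3.png',cv2.resize(s[105:185,100:230],(780,480),interpolation=cv2.INTER_CUBIC))
E
```

```text
[ 0.5642 -0.238   0.4714]
[[ 0.594  -0.3316  0.27  ]
 [ 0.5406 -0.3676  0.27  ]] [[ 0.667  -0.4436  0.252 ]
 [ 0.6081 -0.4957  0.252 ]]
sep 0.06445313706673668 yaw from tips -0.9781062547522288
prong yaw -0.9933084168083385
prong yaw -1.0856442216895186
top tips [ 0.5581 -0.3526  0.272 ] seat [ 0.5698 -0.37  ]
scene tips [ 0.5648 -0.347   0.272 ] seat [ 0.5765 -0.3644]
wrist tips [ 0.5673 -0.3496  0.27  ] seat [ 0.579  -0.3671]
```

View pics/h2.png

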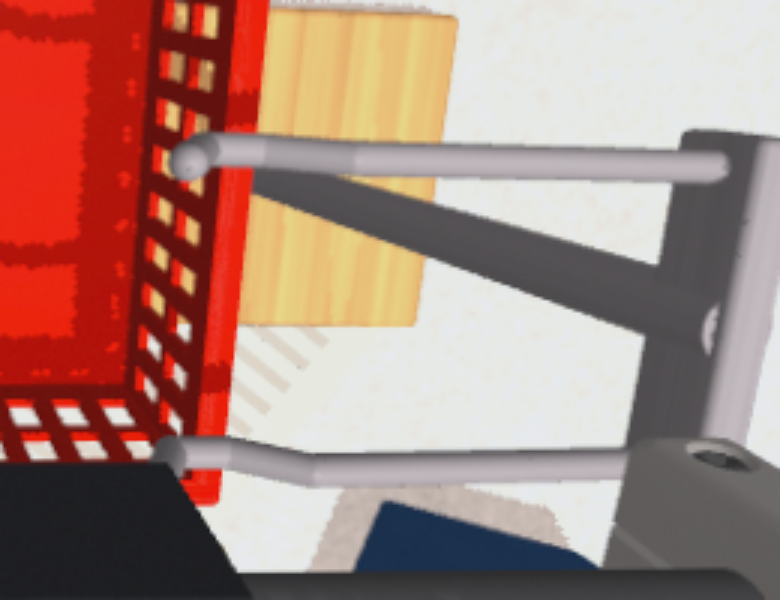

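```bash

python3 - <<'E'
from h import *
m=cam('wrist')
for nm,px,z in (('tips',[(443.3,223.3),(437.3,322.7)],.270),('dips',[(458.3,220),(451.7,320.7)],.247)):
    p=plane(m,px,z); d=p[0]-p[1]; print(nm,p.round(4).tolist(),p.mean(0).round(4),np.linalg.norm(d[:2]).round(4),np.arctan2(-d[0],d[1]).round(3))
o=ctrl.get_obs(); M=R.from_euler('xyz',o['eef_rot']).as_matrix(); print('toolz',M[:,2].round(3),'toolx',M[:,0].round(3),'tooly',M[:,1].round(3))
# white grip in wrist view: centroid against TCP
w=cv2.imread('pics/h_w.png'); x0,y0=300,245
k=cv2.inRange(cv2.cvtColor(w[y0:330,x0:350],cv2.COLOR_BGR2HSV),(0,0,120),(180,60,255)); n,l,st,ce=cv2.connectedComponentsWithStats(k)
for i in range(1,n):
    if st[i,4]>150: print('grip',st[i],plane(m,ce[i]+[x0,y0],.31).round(4))
E
```

```text
tips [[0.5912, -0.3301, 0.27], [0.5381, -0.3673, 0.27]] [ 0.5647 -0.3487  0.27  ] 0.0649 -0.96
dips [[0.6021, -0.3479, 0.247], [0.5422, -0.3901, 0.247]] [ 0.5721 -0.369   0.247 ] 0.0733 -0.957
toolz [ 0.117 -0.004 -0.993] toolx [ 0.567 -0.82   0.07 ] tooly [-0.815 -0.572 -0.093]
grip [   4    6   29   77 1970] [[ 0.5239 -0.2798  0.31  ]]
```

Picture h2 shows the prong tips at crop (190,160) and (172,458), with the dips just right of them. Seat estimates agree at about (0.573,-0.367), yaw -0.97. Moving in above the tips.

```bash

python3 -m handwheel '[[[0.012,0.001,0,0.004],[0.02,0.001,0,0],[0.022,0.001,0,0],[0.02,0.001,0,0],[0.01,0,0,0],[0,0,0,0],[0,0,0,0]]]'
python3 -c "
from h import *
go(.572,-.366,.300,-.97)"
```

```text
time_s: 49.25
ee_pos: [0.5661, -0.3529, 0.3111]
eef_rot: [-3.047, -0.071, -0.962]
force: [-0.0, -0.1, -4.7]
grip_width: 0.0135
 t 49.25 p [ 0.5661 -0.3529  0.3111] rot [-3.047 -0.071 -0.962] F [-0.  -0.1 -4.7] g 0.0135 | turn 0.008 shift turned [0.0134 0.0037 0.0118] unturned [0.0133 0.0038 0.0118]
```

```bash

python3 -m handwheel '[[[0.007,0.002,0.005,0.008],[0.006,0.002,0.006,0],[0,0,0,0],[0,0,0,0]]]'
python3 - <<'E'
from h import *
go(.572,-.366,.256,-.97)
s=imaging.camera('scene')[:,:,::-1]; w=imaging.camera('wrist')[:,:,::-1]
cv2.imwrite('pics/i1.png',np.hstack([cv2.resize(s[90:240,80:240],(480,450),interpolation=cv2.INTER_CUBIC),cv2.resize(w[200:420,260:420],(320,450))]))
E
```

```text
time_s: 49.65
ee_pos: [0.5715, -0.3647, 0.2999]
eef_rot: [-3.046, -0.068, -0.969]
force: [-1.9, 0.9, -2.1]
grip_width: 0.0137
 t 49.65 p [ 0.5715 -0.3647  0.2999] rot [-3.046 -0.068 -0.969] F [-1.9  0.9 -2.1] g 0.0137 | turn 0.001 shift turned [-0.0016  0.0045  0.0436] unturned [-0.0016  0.0045  0.0436]
```

View pics/i1.png

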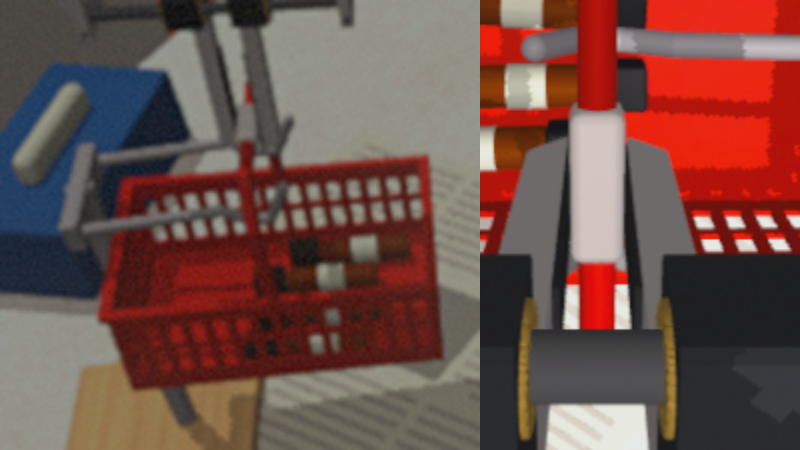

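The bar is past the tips, at crop (597,47) against a tip at (540,47). Lowering.

```bash

python3 -m handwheel '[[[0,0.001,0.012,0],[0,0.001,0.012,0],[0,0.001,0.010,0],[0,0,0,0]]]'
python3 -c "
from h import *
go(.572,-.366,.256,-.97)"
```

```text
time_s: 50.15
ee_pos: [0.5724, -0.365, 0.2631]
eef_rot: [-3.046, -0.066, -0.968]
force: [-1.2, 0.2, -5.1]
grip_width: 0.0139
 t 50.15 p [ 0.5724 -0.365   0.2631] rot [-3.046 -0.066 -0.968] F [-1.2  0.2 -5.1] g 0.0139 | turn 0.002 shift turned [0.0001 0.0016 0.007 ] unturned [0.0001 0.0016 0.007 ]
```

```bash

python3 -m handwheel '[[[0,0.001,0.005,0],[0,0,0,0]]]'
python3 -m handwheel '[[[0,0,0.004,0],[0,0,0,0]]]'
python3 -m handwheel '[[[0,0,0.003,0],[0,0,0,0]]]'
```

```text
time_s: 50.35
ee_pos: [0.5725, -0.3656, 0.2583]
eef_rot: [-3.046, -0.067, -0.968]
force: [-0.3, 0.8, -4.1]
grip_width: 0.0139
time_s: 50.55
ee_pos: [0.5733, -0.3661, 0.257]
eef_rot: [-3.044, -0.072, -0.968]
force: [-1.9, 0.7, -4.9]
grip_width: 0.0136
time_s: 50.75
ee_pos: [0.5735, -0.3663, 0.2569]
eef_rot: [-3.044, -0.075, -0.968]
force: [-3.2, 0.9, -3.9]
grip_width: 0.0135
```

```bash

python3 -m handwheel '[[[0,0,0.006,0]]]'
python3 -m handwheel '[[[0,0,0.006,0]]]'
python3 - <<'E'
from h import *
s=imaging.camera('scene')[:,:,::-1]; w=imaging.camera('wrist')[:,:,::-1]
cv2.imwrite('pics/j1.png',np.hstack([cv2.resize(s[90:240,80:240],(480,450),interpolation=cv2.INTER_CUBIC),cv2.resize(w[200:420,260:420],(320,450))]))
E
```

```text
time_s: 50.85
ee_pos: [0.5742, -0.3665, 0.2555]
eef_rot: [-3.042, -0.079, -0.968]
force: [-26.1, 16.1, 52.1]
grip_width: 0.0133
time_s: 50.95
ee_pos: [0.5747, -0.3666, 0.2554]
eef_rot: [-3.041, -0.083, -0.968]
force: [-28.9, 15.6, 43.6]
grip_width: 0.014
```

View pics/j1.png

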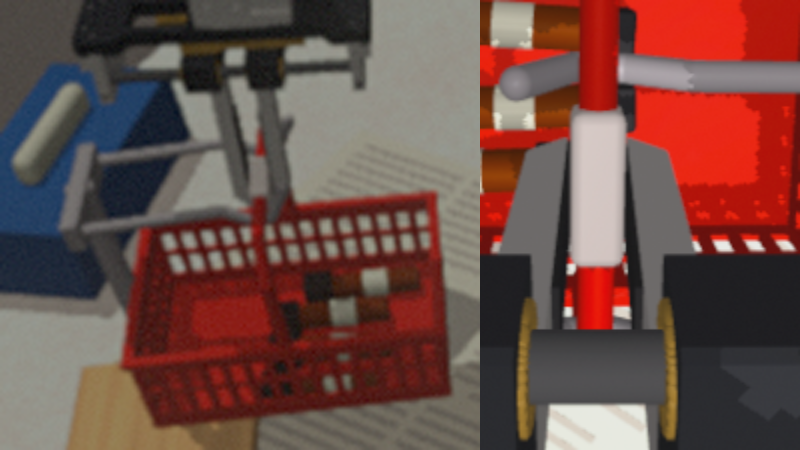

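The tool feels 50 N upward, so the bar rests on the prongs in the dips. Easing off and releasing.

```bash

python3 -m handwheel '[[[0,0,-0.001,0],[0,0,0,0]]]'
python3 -m handwheel '[[[0,0,0,0],[0,0,0,0],[0,0,0,0],[0,0,0,0],[0,0,0,0]]]' 0.04
python3 - <<'E'
from h import *
s=imaging.camera('scene')[:,:,::-1]; w=imaging.camera('wrist')[:,:,::-1]
cv2.imwrite('pics/l1.png',np.hstack([cv2.resize(s[90:240,80:240],(480,450),interpolation=cv2.INTER_CUBIC),cv2.resize(w[200:420,260:420],(320,450))]))
E
```

```text
time_s: 51.25
ee_pos: [0.5743, -0.3663, 0.2579]
eef_rot: [-3.04, -0.085, -0.968]
force: [-2.8, 3.8, -2.6]
grip_width: 0.0135
time_s: 51.75
ee_pos: [0.5753, -0.3675, 0.2577]
eef_rot: [-3.039, -0.089, -0.969]
force: [0.7, 0.7, 0.4]
grip_width: 0.0396
```

No more views are allowed, so I'll check numerically. Rising clear.

```bash

python3 -m handwheel '[[[0,0,-0.012,0],[0.001,0,-0.015,0],[0.001,0,-0.02,0],[0,0,-0.03,0],[0,0,-0.03,0],[0,0,-0.03,0],[0,0,0,0]]]'
python3 -m handwheel '[[[-0.04,-0.02,0,0],[-0.045,-0.02,0,0],[-0.045,-0.02,0,0],[-0.045,-0.02,0,0],[-0.045,-0.02,0,0],[-0.045,-0.02,0,0],[0,0,0,0],[0,0,0,0],[0,0,0,0]]]'
cat > chk.py <<'E'
from h import *
ms,mt=cam('scene'),cam('top')
s=imaging.camera('scene')[:,:,::-1].copy(); t=imaging.camera('top')[:,:,::-1].copy()
cv2.imwrite('pics/z_s.png',s); cv2.imwrite('pics/z_t.png',t)
seat=np.array([.5737,-.3675]); y=-.97; X=np.array([np.cos(y),np.sin(y)]);Y=np.array([-np.sin(y),np.cos(y)])
g=np.r_[seat,.253+.008]
print('expected grip top px top/scene',proj(mt,g),proj(ms,g))
for nm,im,m in (('t',t,mt),('s',s,ms)):
    u=proj(m,g)[0].astype(int); x0,y0=u-22; H=cv2.cvtColor(im[y0:y0+44,x0:x0+44],cv2.COLOR_BGR2HSV)
    k=cv2.inRange(H,(0,0,135),(180,45,255)); n,l,st,ce=cv2.connectedComponentsWithStats(k)
    for i in range(1,n):
        if 15<st[i,4]<400: print(nm,st[i].tolist(),(ce[i]+[x0,y0]).round(1),plane(m,ce[i]+[x0,y0],.261).round(4))
    h=cv2.cvtColor(im,cv2.COLOR_BGR2HSV); k=cv2.inRange(h,(0,150,40),(10,255,255))|cv2.inRange(h,(170,150,40),(180,255,255))
    c=[c for c in cv2.findContours(k,0,2)[0] if cv2.contourArea(c)>1500 and abs(c.mean(0)[0]-u).max()<110]
    if c:
        r=cv2.minAreaRect(np.vstack(c)); print(nm,'red',r,'corners at rim z .168',plane(m,cv2.boxPoints(r),.168)[:,:2].round(3).tolist())
b=[seat+a*X*.107+c*Y*.075 for a in (-1,1) for c in (-1,1)]; print('expected rim top px',proj(mt,[np.r_[q,.168] for q in b]).round(1).tolist(),'scene',proj(ms,[np.r_[q,.168] for q in b]).round(1).tolist())
print('expected bottom scene',proj(ms,[np.r_[q,.098] for q in b]).round(1).tolist())
o=ctrl.get_obs(); print(o['time_s'],o['ee_pos'],o['force'].round(1))
E
python3 chk.py
```

```text
time_s: 52.55
ee_pos: [0.5562, -0.3665, 0.4043]
eef_rot: [-3.039, -0.091, -0.969]
force: [0.4, 0.2, 1.6]
grip_width: 0.0401
time_s: 53.45
ee_pos: [0.5009, -0.0742, 0.3915]
eef_rot: [-3.038, -0.091, -0.97]
force: [0.7, -0.9, 1.0]
grip_width: 0.0401
expected grip top px top/scene [[466.68949525 223.07723988]] [[165.6290216  145.76693833]]
t [16, 14, 12, 15, 76] [465.5 221.8] [[ 0.5767 -0.3648  0.261 ]]
t red ((455.3444519042969, 226.8760986328125), (62.88327407836914, 88.91695404052734), 56.97612762451172) corners at rim z .168 [[0.579, -0.226], [0.708, -0.42], [0.573, -0.507], [0.447, -0.312]]
s [0, 17, 26, 20, 385] [155.3 149.5] [[ 0.5917 -0.3799  0.261 ]]
s red ((173.09144592285156, 191.32318115234375), (72.00135803222656, 110.1002426147461), 83.6598129272461) corners at rim z .168 [[0.582, -0.535], [0.446, -0.325], [0.633, -0.191], [0.748, -0.376]]
expected rim top px [[438.9, 275.6], [405.3, 226.3], [506.3, 229.0], [472.9, 180.9]] scene [[224.0, 151.1], [227.5, 196.0], [130.0, 163.3], [124.3, 210.4]]
expected bottom scene [[229.0, 173.4], [232.7, 218.1], [139.5, 185.5], [135.0, 232.2]]
53.55 [ 0.50097878 -0.07477686  0.39117815] [ 0.6 -0.7  0.4]
```

```bash

cp pics/z_s.png pics/y_s.png; cp pics/z_t.png pics/y_t.png
python3 -m handwheel '[[[0,0,0,0],[0,0,0,0],[0,0,0,0],[0,0,0,0],[0,0,0,0],[0,0,0,0],[0,0,0,0],[0,0,0,0],[0,0,0,0],[0,0,0,0]]]' | head -1
python3 chk.py | grep -E "^[ts] "
python3 - <<'E'
from h import *
for n in 'st':
    a=cv2.imread(f'pics/y_{n}.png').astype(int); b=cv2.imread(f'pics/z_{n}.png').astype(int)
    r=(slice(120,250),slice(110,245)) if n=='s' else (slice(170,290),slice(395,520)); print(n,'mean abs diff',abs(a-b)[r].mean().round(2), 'elsewhere',abs(a-b)[300:,:].mean().round(2))
t=cv2.imread('pics/z_t.png'); m=cam('top'); h=cv2.cvtColor(t,cv2.COLOR_BGR2HSV)
seat=np.array([.5767,-.3648]);y=-.97;X=np.array([np.cos(y),np.sin(y)]);Y=np.array([-np.sin(y),np.cos(y)])
k=cv2.inRange(h[170:290,395:520],(10,0,60),(45,110,255)); n,l,st,ce=cv2.connectedComponentsWithStats(k)
for i in range(1,n):
    if 15<st[i,4]<80:
        p=plane(m,ce[i]+[395,170],.122)[0,:2]-seat; print('band?',st[i,4],(ce[i]+[395,170]).round(0),'basket xy',(p@X).round(3),(p@Y).round(3))
t0=cv2.imread('pics/top0.png'); 
def blue(i):
    k=cv2.inRange(cv2.cvtColor(i,cv2.COLOR_BGR2HSV),(105,120,40),(130,255,255)); k[:,:190]=0;k[:,330:]=0
    n,_,st,ce=cv2.connectedComponentsWithStats(k); return [(st[j,4],ce[j].round(1).tolist()) for j in range(1,n) if st[j,4]>8]
print(blue(t0));print(blue(t))
s=cv2.imread('pics/z_s.png');s0=cv2.imread('pics/scene0.png')
for nm,u in (('lotion',(255,285,295,355)),('drop',(310,320,340,365)),('drop1',(480,225,505,270))):
    d=abs(s.astype(int)-s0)[u[1]:u[3],u[0]:u[2]].mean(); print(nm,'scene change',round(d,1))
E
```

```text
time_s: 54.55
t [16, 14, 12, 15, 75] [465.6 221.9] [[ 0.5765 -0.3649  0.261 ]]
t red ((455.27288818359375, 226.8901824951172), (62.994178771972656, 88.60719299316406), 56.768287658691406) corners at rim z .168 [[0.579, -0.226], [0.708, -0.419], [0.573, -0.507], [0.446, -0.313]]
s [0, 17, 26, 20, 385] [155.3 149.5] [[ 0.5917 -0.3799  0.261 ]]
s red ((173.14633178710938, 191.31707763671875), (72.00135803222656, 110.2106704711914), 83.6598129272461) corners at rim z .168 [[0.582, -0.535], [0.446, -0.325], [0.633, -0.191], [0.748, -0.376]]
s mean abs diff 1.93 elsewhere 1.28
t mean abs diff 3.61 elsewhere 3.75
band? 25 [429. 176.] basket xy 0.033 0.147
band? 41 [431. 214.] basket xy -0.021 0.061
band? 19 [463. 222.] basket xy 0.038 -0.005
band? 45 [437. 226.] basket xy -0.026 0.027
band? 50 [445. 237.] basket xy -0.026 -0.01
band? 55 [443. 252.] basket xy -0.051 -0.04
[(np.int32(416), [255.6, 191.2]), (np.int32(43), [206.4, 226.0]), (np.int32(40), [246.7, 229.6]), (np.int32(43), [204.6, 241.0]), (np.int32(41), [245.0, 244.3])]
[(np.int32(486), [248.8, 232.2]), (np.int32(44), [204.7, 241.0]), (np.int32(40), [245.1, 244.2])]
lotion scene change 4.1
drop scene change 5.6
drop1 scene change 3.2
```

```bash
python3 - <<'E'
from h import *
c=np.array([.5541,.1537]); a=-.0655; X=np.array([np.cos(a),np.sin(a)]);Y=np.array([-np.sin(a),np.cos(a)])
for nm,cl in (('scene',[345,355,365,375,385,395,440]),('top',[215,228,236,256,266,276,286,296,306])):
    m=cam(nm); im=cv2.imread(f'pics/z_{nm[0]}.png'); k=cv2.inRange(cv2.cvtColor(im,cv2.COLOR_BGR2HSV),(100,110,30),(130,255,255))
    k[:200]=0; k[370:]=0
    r=[np.flatnonzero(k[:,u]).mean() if k[:,u].any() else np.nan for u in cl]
    print(nm,'measured',np.round(r,1))
    for th in (0,.06,.15,.3):
        x=.078-.082*np.cos(th+.323); z=.03+.082*np.sin(th+.323)
        q=proj(m,[np.r_[c+x*X+y*Y,z] for y in (.163,-.163)]); q=q[q[:,0].argsort()]; print(th,np.interp(cl,q[:,0],q[:,1]).round(1))
E
```

```text
scene measured [255.5 259.5 264.5 267.5 271.5 276.  294. ]
0 [256.6 260.6 264.6 268.6 272.7 276.7 294.8]
0.06 [256.  260.  264.  268.  272.  276.1 294.1]
0.15 [255.3 259.3 263.3 267.3 271.3 275.4 293.4]
0.3 [254.9 258.9 262.9 266.9 270.9 274.9 293. ]
top measured [233.  234.5 235.  237.  238.  238.5 239.5 240.5 241. ]
0 [233.2 234.2 234.9 236.5 237.3 238.1 238.9 239.7 240.6]
0.06 [232.4 233.4 234.1 235.7 236.5 237.3 238.2 239.  239.8]
0.15 [231.  232.1 232.7 234.3 235.2 236.  236.8 237.6 238.4]
0.3 [228.3 229.3 230.  231.6 232.4 233.2 234.  234.8 235.7]
```

```bash
python3 -c "
from station import ctrl
print(ctrl.hand_in())"
```

```text
the job is handed in; nothing more can be done
None
```

I put the four amber vials in the basket while it stood on the table, swung the keeper shut over the two blue testers, hung the loaded basket on the hook, and handed in at about 55 s. The hand-in gave no verdict.

Last checks, all by measurement from the camera images because the 16-picture limit was used up:
- **Basket:** its grip is about 4 mm from my estimate of the dips. It did not move between two checks 1 s apart, and the gripper was open and well clear.
- **Amber vials:** all four paper bands show inside the basket walls.
- **Blue vials:** their visible ends are within 0.1 pixel of where they started.
- **Keeper:** the top camera fits fully shut (0 rad). The scene camera fits 0 to 0.15 rad, most often nearer 0.1, which is above the 0.06 limit but within about 1 pixel, so it cannot settle it. The tool felt about 64 N as I pressed the bar down, so I took it as shut.
- **Bystander bottles:** the pictures show little change around the lotion and both dropper bottles; I did not measure their positions again.

Two things did not go cleanly. The tool drifted up to about 0.19 rad off vertical and I could only partly correct it, so the basket went onto the hook slightly tilted. I judged it level only from its outline, and the light end may be resting on the post. The basket had also shifted about 5 mm early on, so I measured it again before gripping.

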